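# Slide the headlamp carrier round the bend into its charging dock

### The arm

A 6-joint arm with a two-finger parallel gripper is mounted at the origin on the work surface. World frame = base frame: x ahead of the robot, y to its left, z up, the work surface at z = 0. Lengths are in m, angles in rad, forces in N, time in s.
With the tool pointing down it reaches from about 0.25 to 0.775 m from the base axis. Payload 4 kg.
Tool frame: the origin (TCP) lies midway between the tips of the shut fingers; the grasp point (between the pads) lies 19 mm behind it; y points along the fingers, x is the direction in which the jaws open and shut, and the axes are right-handed (so a half turn about y gives the same grasp; the last joint's range is limited). The gripper opens to 94 mm and grips with 3 to 60 N. Pads are 16 mm wide; open, the fingers measure 119 mm over their backs; the gripper's body (75 mm by 177 mm) begins 78 mm behind the grasp point.
Start: joints at [1.117, 0.087, 1.371, -0, 1.684, -0.103], TCP at [0.189, 0.517, 0.206] pointing down, gripper open.
Joint ranges: [-3.1, 3.1], [-0.76, 2.03], [0.27, 2.55], [-1.08, 4.22], [0.17, 2.65], [-2.57, 2.57]. Speed limits (rad/s): [2.79, 2.79, 3.14, 3.14, 3.14, 3.14].

### API

Orientations are given as [roll, pitch, yaw] about the fixed x, y, z axes, in that order (R = Rz(yaw) Ry(pitch) Rx(roll)).
In Python, from bench import robot, snapshot, camera_info, ticket gives the robot as it stands.
- The arm moves only by the shell command python3 -m creep 'ROWS'. ROWS is JSON, a list of rows, each an object with "slide": the shift along the tool's x, y, z in mm, a list of three; "roll": the turn about the tool's y in degrees; "grip": the closure, from 0 (fully open) to 1 (shut). In form: [{"slide": [x, y, z], "roll": roll, "grip": grip}, ...]. A call has 1 to 20 rows; each row is the pose to reach, as a shift and turn from the pose commanded when the call began, along the tool's axes at that moment; what a row does not reach only later rows make up. A row lasts 1/12 s, in which the tool goes at most 41.7 mm and 7.16 degrees, less where a joint would pass 70% of its speed; a pose out of reach is approached as far as the arm can. A call with a gripper value outside its range is refused whole. The fingers move at their own pace and stop on an object; the grip force is fixed at half the most. Time passes only in rows, so rows that repeat a pose let the fingers close. It gives the time, the measured TCP pose, the force and the opening at its end, in the units of the state.
- robot.get_obs(): the state, without advancing time (a new reading comes with each control period).
- snapshot(name): name is "scene" or "top"; returns the picture (480x640x3 uint8, red, green, blue); there is no depth.
- camera_info(name): a dict with "fx", "fy", "cx", "cy" (pixels), "cam_to_world" (4x4, takes a point from camera to world coordinates). Camera axes: x right, y down, z forward; pixel columns grow to the right and rows downward; lengths in m; the calibration is good to about 2 mm. A picture is of the moment at which its call begins. camera_info takes no time and is no camera call.
- ticket.close_job(): hands the job in, once; it reports no verdict.
The state is a dict: "time": time; "joint_positions": joint angles; "qvel": joint speeds; "joint_torque": joint torques, N m; "tool_pos": TCP position; "ee_rot": TCP orientation; "wrist_force": force on the tool from outside, world axes, zero at the start; "wrist_torque": the same for the moment, N m; "width": finger opening in m.
Only numpy, scipy, OpenCV 4.12 (cv2) and the standard library are available. Lean on these libraries where they do the work, as an engineer would, in place of code of your own. Each camera call takes 0.05 s, during which the arm holds its last target.

### The job

Push the carrier with the red headlamp along its curved guide rail, round the corner and into the black charging dock, easing it along gently so that it neither jams nor leaves the rail: its load on the rail and dock must never exceed 16 N. You cannot see the sprung bumper inside the dock, so feel for it and press the carrier home against it for about half a second with about 10 N of push. Then let go, swing the yellow gate fully across the rail behind the carrier, and leave everything else on the shelf alone.

Things in the scene. Friction and masses are not known exactly. Their poses are not given: they have to be found in the camera images.
- guide: Fixed aluminium guide rail: open channel 34 mm wide between walls 6 mm thick, 14 mm high. Origin: centre of curvature of its bend, on the shelf, z up. Centreline (mm): from (-125,-110) along +x to (0,-110), then quarter circle of radius 110 about the origin to (110,0), then along +y to (110,150). It carries the dock at the far end and the gate on the inner side.
- carrier: Loose grey sled in the channel, about 0.3 kg, drag 1 to 4 N, 2 mm play each side. Origin: centre of underside; +x forward. Two round feet, diameter 30 mm, at x=-20 and +20 mm run between the walls; deck 76 x 28 mm, top at z=24 mm; plug 12 mm wide, z 19 to 29 mm, ends at x=85 mm and swings out over the outer wall in the bend. Starts in the first straight, plug forward.
- lamp (a point): Centre of the top (lens) of the red headlamp fixed upright on the carrier, 64 mm above the carrier's underside: a plain upright cylinder, diameter 34 mm, from z=24 to 64 mm, on the carrier's origin axis. The place to push or hold; push low, near the deck, as the carrier can tip.
- dock: Black charging dock, a hood 60 mm wide, 75 deep, 46 high, fixed to the guide. Origin: middle of its open front, on the shelf, at guide (110,150) mm; +y points in. Opening 36 mm wide, 40 mm high. Inside, out of sight: a bumper with a 6 N/mm spring, 6 mm travel, clamped at a depth that differs each time: the plug meets it 10 to 44 mm inside (carrier origin at guide y = 75 to 109 mm). Found only by feel.
- gate (a joint): Yellow gate: bar 85 mm long, z 19 to 28 mm, on an upright pin at guide (50,15) mm. In rad: -0.6 to -0.35 at the start = open, bar clear inside the bend (0 = bar along the guide's -y); grows counter-clockwise seen from above; 1.57 = fully closed, bar along the guide's +x, across the channel behind the docked carrier; stop at 1.60. About 1 N of friction at the knob; stays where left.
- gate_knob (a point): On the axis of the upright yellow knob at the free end of the gate's bar, 85 mm from the pin; diameter 16 mm, from 28 to 64 mm above the shelf; this point is 50 mm above the shelf.
- jar: Amber glass jar with aluminium lid, 64 mm wide, 85 mm high; loose bystander, to be left alone. Origin: centre of its underside.
- tester: Flat grey plastic battery tester, 100 x 58 x 26 mm; loose bystander, to be left alone. Origin: centre of its underside.
- battery_case: Clear battery case, 66 x 50 x 20 mm, standing inside the bend of the guide; loose bystander, to be left alone. Origin: centre of its underside.
- mug: Blue mug, 76 mm wide, 85 mm high; loose bystander, to be left alone. Origin: centre of its underside.
- tin: Flat dark tin with brass-coloured lid, 80 mm wide, 26 mm high; loose bystander, to be left alone. Origin: centre of its underside.
- flask: Green flask, 68 mm wide, 190 mm high; loose bystander, to be left alone. Origin: centre of its underside.
- padlock: Brass padlock lying flat, 45 x 40 x 22 mm; loose bystander, to be left alone. Origin: centre of its underside.

How it is judged:
On the way, in this order (a step that is already met when the one before it is completed fails the run):
1. the carrier has come round the corner into the second straight of the guide (y of carrier in the frame of guide above 0.03 m and x of carrier in the frame of guide between 0.102 and 0.118 m), for 0.05 s.
2. the carrier presses on the dock's bumper with 4 N or more for 0.25 s (contact force between carrier and dock above 4 N and x of carrier in the frame of guide between 0.102 and 0.118 m), for 0.25 s.
3. the gate has been swung across the rail behind the carrier (value of joint gate above 1.4 rad), for 0.2 s.
At the end, for the whole second after the job is handed in: Carrier at rest (under 10 mm/s) and upright (under 0.1 rad) on the shelf (within 5 mm) in the second straight: its origin 68 to 118 mm along y and 102 to 118 mm along x of the guide, after pressing the bumper with 4 N or more; gate at 1.40 rad or more, at rest (y of carrier in the frame of guide between 0.068 and 0.118 m and x of carrier in the frame of guide between 0.102 and 0.118 m and height (world z) of carrier below 0.005 m and angle between carrier's own z axis and vertical below 0.1 rad and linear speed of carrier below 0.01 m/s and value of joint gate above 1.4 rad and velocity of joint gate below 0.05 rad/s); the robot touches nothing.
It fails at once if the carrier is forced: it bears on the guide, dock or gate with more than 16 N (contact force between carrier and guide above 16 N).
It fails at once if the carrier is lifted more than 12 mm or tipped over 0.35 rad (height (world z) of carrier above 0.012 m or angle between carrier's own z axis and vertical above 0.35 rad).
It fails at once if a bystander is moved by more than 15 mm (distance of any of jar, tester, battery_case, mug, tin, flask, padlock from where it was at the start of the episode above 0.015 m).
It also fails if it takes over 72 s, if anything falls off the work surface, if the arm or the gripper's body presses on something with over 40 N, if the wrist force passes 120 N, or if a joint passes its speed limit or range.

## Working session

There is one attempt and no reset: what is moved stays moved. The work goes in short steps, Python scripts to look and compute and a shell command to move; the robot and the scene stay as the last step left them, time stands still between calls to the robot, and variables do not carry over. Pictures are saved under pics/ and viewed, and the job is handed in when it is done.

```bash
ls; mkdir -p pics; python3 - <<'E'
from bench import robot, snapshot, camera_info
import cv2
for n in ("scene","top"):
    cv2.imwrite(f"pics/{n}0.png", snapshot(n)[:,:,::-1])
    print(camera_info(n))
print(robot.get_obs())
E
```

```text
pics
{'fx': 507.9429996842229, 'fy': 507.9429996842229, 'cx': 319.2359913607126, 'cy': 233.01412507863236, 'cam_to_world': array([[ 0.61381129,  0.63258097, -0.4723103 ,  1.17813881],
       [ 0.78945172, -0.49085636,  0.36854582, -0.4557878 ],
       [ 0.00129856, -0.59908376, -0.80068531,  1.04534606],
       [ 0.        ,  0.        ,  0.        ,  1.        ]])}
{'fx': 549.595713916453, 'fy': 549.595713916453, 'cx': 321.4263026389437, 'cy': 234.40950909664414, 'cam_to_world': array([[-0.05768826, -0.9768784 ,  0.20586562,  0.32184251],
       [-0.9983187 ,  0.05761302, -0.00636513,  0.01465105],
       [-0.00564258, -0.20588669, -0.97855957,  1.50365134],
       [ 0.        ,  0.        ,  0.        ,  1.        ]])}
{'time': 0.1, 'joint_positions': array([ 1.11688895e+00,  8.79035576e-02,  1.37207030e+00, -3.74440095e-06,
        1.68361116e+00, -1.03094948e-01]), 'qvel': array([ 0.00052879, -0.00139269, -0.0017465 , -0.00117045,  0.00012042,
        0.00129583]), 'joint_torque': array([ 1.73161890e-03, -3.41253269e+01, -3.03303301e+01,  7.18397833e-02,
        3.03940522e-02, -7.61757633e-05]), 'tool_pos': array([0.18880167, 0.51606031, 0.2044256 ]), 'ee_rot': array([-1.57059499,  0.00198217,  1.21998368]), 'wrist_force': array([-0.59439826, -0.14762919,  1.07146069]), 'wrist_torque': array([ 0.0315621 ,  0.03139496, -0.03190196]), 'width': 0.09416040556467975}
```

View pics/scene0.png

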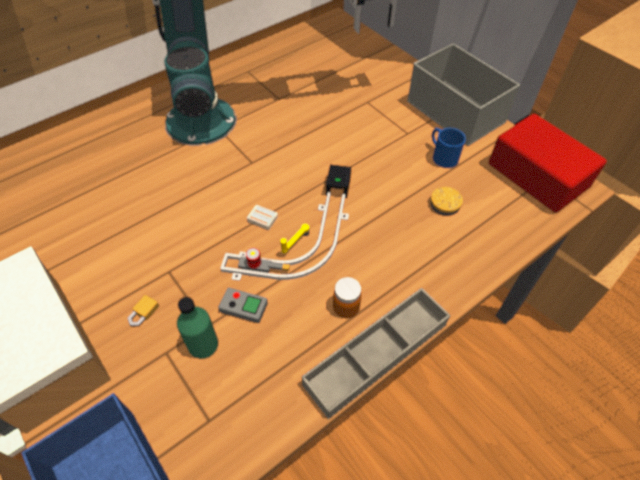

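View pics/top0.png

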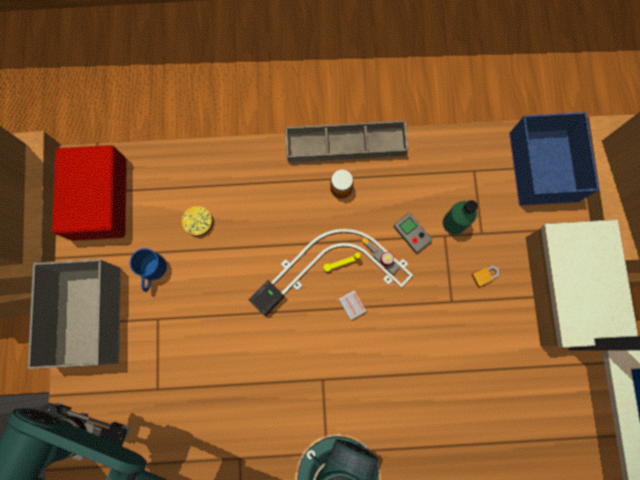

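The scene view shows the carrier with its lamp at about (253,258), the gate knob near (284,243), and the dock at (338,178). In the top view they are at about (387,260), (330,267) or (357,256), and (267,297). I'll zoom in to measure them.

```bash
python3 - <<'E'
import cv2
a=cv2.imread("pics/top0.png")[215:335,235:435]
cv2.imwrite("pics/top0z.png",cv2.resize(a,None,fx=4,fy=4,interpolation=cv2.INTER_CUBIC))
a=cv2.imread("pics/scene0.png")[150:300,200:400]
cv2.imwrite("pics/scene0z.png",cv2.resize(a,None,fx=4,fy=4,interpolation=cv2.INTER_CUBIC))
E
```

```text
(no output)
```

View pics/top0z.png

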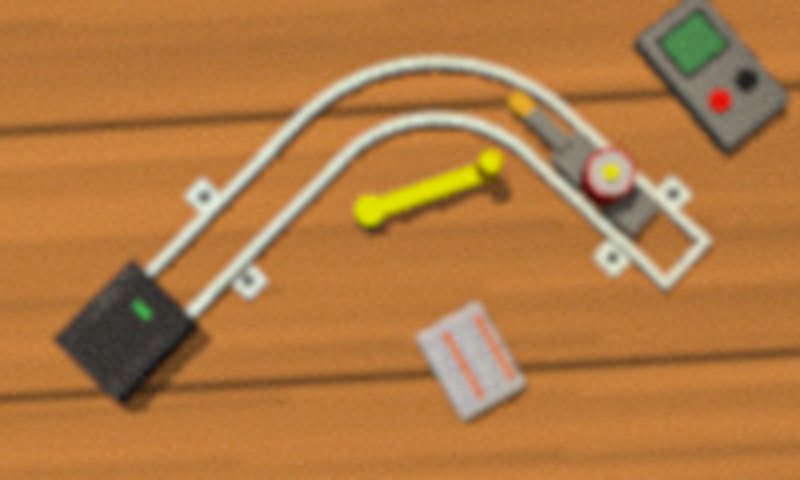

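View pics/scene0z.png

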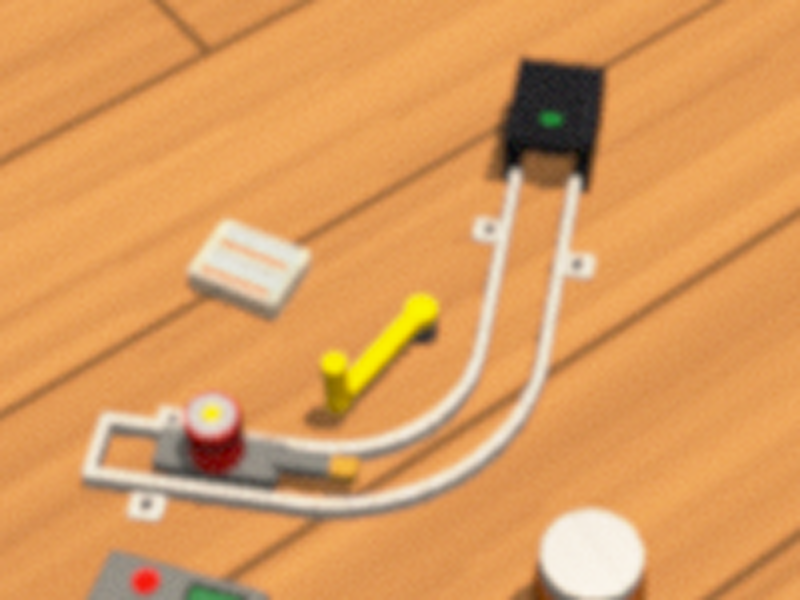

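```bash
cat > h.py <<'E'
import numpy as np, cv2
from bench import robot, snapshot, camera_info
def proj(n,P):
    c=camera_info(n);T=np.linalg.inv(c["cam_to_world"]);P=np.atleast_2d(P)@T[:3,:3].T+T[:3,3]
    return np.c_[P[:,0]/P[:,2]*c["fx"]+c["cx"],P[:,1]/P[:,2]*c["fy"]+c["cy"]]
def back(n,uv,z):
    c=camera_info(n);M=c["cam_to_world"];uv=np.atleast_2d(uv)
    d=np.c_[(uv[:,0]-c["cx"])/c["fx"],(uv[:,1]-c["cy"])/c["fy"],np.ones(len(uv))]@M[:3,:3].T
    return M[:3,3]+d*((z-M[2,3])/d[:,2])[:,None]
def g2w(p,P):
    P=np.atleast_2d(P).astype(float);c,s=np.cos(p[2]),np.sin(p[2])
    return np.c_[p[0]+c*P[:,0]-s*P[:,1],p[1]+s*P[:,0]+c*P[:,1],P[:,2]]
def w2g(p,P):
    P=np.atleast_2d(P).astype(float);c,s=np.cos(p[2]),np.sin(p[2]);d=P[:,:2]-p[:2]
    return np.c_[c*d[:,0]+s*d[:,1],-s*d[:,0]+c*d[:,1],P[:,2]]
def wall(R,z):
    a=np.linspace(-np.pi/2,0,40)
    s=np.linspace(-.12,0,30);t=np.linspace(0,.14,35)
    q=np.r_[np.c_[s,-R+0*s],np.c_[R*np.cos(a),R*np.sin(a)],np.c_[R+0*t,t]]
    return np.c_[q,np.full(len(q),z)]
E
cat > fit.py <<'E'
from h import *
from scipy.optimize import minimize
z0=np.array([235,215]);
ends=back("top",z0+np.array([[689,264]])/4,.014)[0]; dk=back("top",z0+np.array([[164,294]])/4,.046)[0]
print(ends,dk)
# endpoint guide(-.128,-.11), dock (.11,.15)
v=dk[:2]-ends[:2];yaw=np.arctan2(v[1],v[0])-np.arctan2(.26,.238)
print(np.hypot(*v),np.hypot(.26,.238))
m=(dk[:2]+ends[:2])/2;R=np.array([[np.cos(yaw),-np.sin(yaw)],[np.sin(yaw),np.cos(yaw)]])
p0=np.r_[m-R@np.array([-.009,.02]),yaw];print(p0)
W={}
for n in("top","scene"):
    im=cv2.imread(f"pics/{n}0.png").astype(float);w=np.clip(im.min(2)-90,0,80);W[n]=cv2.GaussianBlur(w,(0,0),1.2)
P=np.r_[wall(.09,.014),wall(.13,.014)]
def val(p,ns):
    t=0
    for n in ns:
        uv=proj(n,g2w(p,P)).astype(np.float32);t+=cv2.remap(W[n],uv[:,:1],uv[:,1:],cv2.INTER_LINEAR).mean()
    return -t
for ns in(["top"],["scene"],["top","scene"]):
    r=minimize(val,p0,args=(ns,),method="Nelder-Mead",options=dict(initial_simplex=p0+np.r_[np.zeros((1,3)),np.diag([.008,.008,.04])],xatol=1e-5,fatol=1e-4))
    print(ns,r.x,r.fun)
p=r.x;np.save("p.npy",p)
def blob(n,f,roi):
    im=cv2.imread(f"pics/{n}0.png").astype(int);x0,y0,x1,y1=roi;s=im[y0:y1,x0:x1];b,g,r=s[...,0],s[...,1],s[...,2]
    y,x=np.nonzero(f(b,g,r));return np.array([x.mean()+x0,y.mean()+y0]),len(x)
for nm,z,uvt,uvs in(("lamp",.064,(611,172),(212,413)),("knob",.064,(490,159),(334,360)),("pivot",.03,(370,209),(422,305))):
    a=back("top",z0+np.array([uvt])/4,z);b=back("scene",np.array([200,150])+np.array([uvs])/4,z)
    print(nm,a[0],b[0],w2g(p,a)[0],w2g(p,b)[0])
for n in("top","scene"):
    im=cv2.imread(f"pics/{n}0.png")
    im=cv2.resize(im,None,fx=4,fy=4)
    for u in proj(n,g2w(p,P)): cv2.circle(im,tuple(int(round((k+.5)*4)) for k in u),1,(0,0,255),-1)
    for u in proj(n,g2w(p,[[.05,.015,.028],[.08,.15,.046],[.14,.15,.046],[.08,.225,.046],[.14,.225,.046]])): cv2.circle(im,tuple(int(round((k+.5)*4)) for k in u),3,(255,0,0),-1)
    im=im[860:1340,940:1740] if n=="top" else im[600:1200,800:1600]
    cv2.imwrite(f"pics/fit_{n}.png",im)
E
python3 fit.py
```

```text
[ 0.49225896 -0.2205154   0.014     ] [0.48900479 0.13411263 0.046     ]
0.3546429670623213 0.3524826236851967
[ 0.51085347 -0.0516918   0.75042618]
['top'] [ 0.51473531 -0.04930313  0.74567919] -59.543428339340814
['scene'] [ 0.51305716 -0.04813917  0.74532442] -67.26099094034208
['top', 'scene'] [ 0.51405803 -0.04919555  0.74194823] -125.77555013160176
lamp [ 0.55055575 -0.16655376  0.064     ] [ 0.55087633 -0.16301491  0.064     ] [-0.0523975  -0.11117346  0.064     ] [-0.04976989 -0.10878141  0.064     ]
knob [ 0.56397332 -0.08714725  0.064     ] [ 0.56339101 -0.08429855  0.064     ] [ 0.0111503  -0.06170526  0.064     ] [ 0.01264599 -0.05921185  0.064     ]
pivot [ 0.54023882 -0.00610234  0.03      ] [ 0.54115372 -0.00272502  0.03      ] [0.04841843 0.01407528 0.03      ] [0.051375   0.01594666 0.03      ]
```

View pics/fit_top.png

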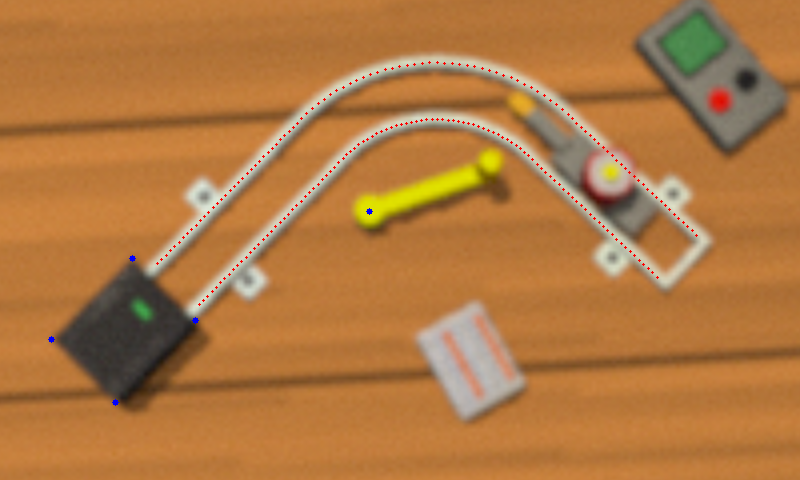

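View pics/fit_scene.png

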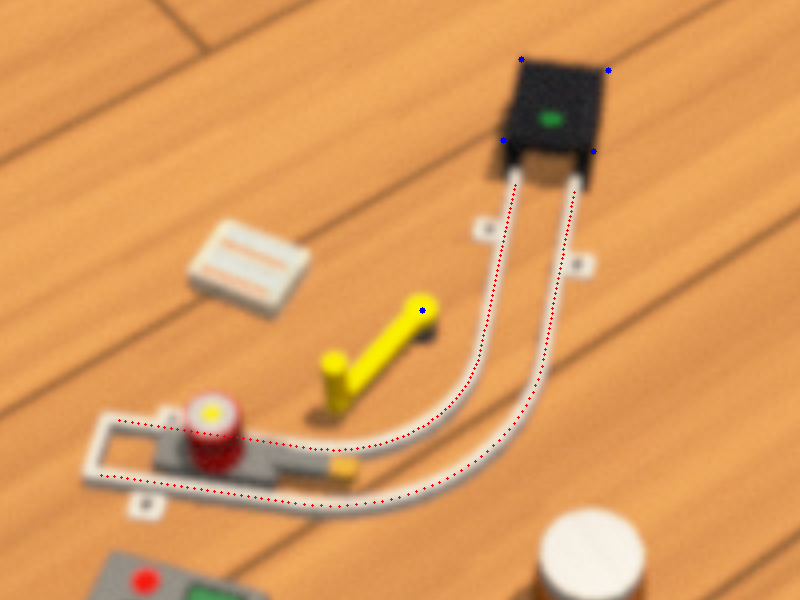

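The fit lines up with the rail in both views. The lamp sits at guide x ≈ -51 mm and the gate is at about -0.47 rad with a pin-to-knob length of 84 mm, which matches the spec. My plan is to cage the lamp loosely between the fingers, with the jaws along the direction of travel. First I'll move above it.

```bash
cat >> h.py <<'E'
def plan(tgt,yaw=None,o=None):
    """shift (mm, tool axes) and roll (deg) from present pose to world tgt/yaw"""
    from scipy.spatial.transform import Rotation as Ro
    o=o or robot.get_obs();R=Ro.from_euler("xyz",o["ee_rot"]).as_matrix()
    s=R.T@(np.array(tgt)-o["tool_pos"])*1e3
    cy=np.arctan2(R[1,0],R[0,0]);r=None if yaw is None else -np.degrees((yaw-cy+np.pi)%(2*np.pi)-np.pi)
    return np.round(s,1),None if r is None else round(r,1)
def st():
    o=robot.get_obs();p=np.load("p.npy");R=o["ee_rot"]
    f=o["wrist_force"];c,s=np.cos(p[2]),np.sin(p[2])
    print("t",round(o["time"],2),"guide mm",np.round(w2g(p,o["tool_pos"])[0]*1e3,1),"yaw-g",round(np.degrees(R[2]-p[2]),1),"Fguide",np.round([c*f[0]+s*f[1],-s*f[0]+c*f[1],f[2]],2),"w",round(o["width"]*1e3,2),"j6",round(o["joint_positions"][5],2))
E
python3 - <<'E'
from h import *
p=np.load("p.npy");print(plan([.5507,-.1648,.1],p[2]));st()
for n,uv in (("flask",(457,228)),("tester",(411,233))): print(n,w2g(p,back("top",np.array([uv]),.0))*1e3)
E
```

```text
(array([-514.8,  105.3, -573.9]), np.float64(27.4))
t 0.1 guide mm [142.2 636.5 204.4] yaw-g 27.4 Fguide [-0.54  0.29  1.07] w 94.16 j6 -0.1
flask [[-131.61970985 -321.28762713    0.        ]]
tester [[ -48.89990201 -221.16055769    0.        ]]
```

```bash
python3 -m creep '[{"slide":[-515,0,-574],"roll":27.4,"grip":0.42},{"slide":[-515,0,-574],"roll":27.4,"grip":0.42},{"slide":[-515,0,-574],"roll":27.4,"grip":0.42},{"slide":[-515,0,-574],"roll":27.4,"grip":0.42},{"slide":[-515,0,-574],"roll":27.4,"grip":0.42},{"slide":[-515,0,-574],"roll":27.4,"grip":0.42},{"slide":[-515,0,-574],"roll":27.4,"grip":0.42},{"slide":[-515,0,-574],"roll":27.4,"grip":0.42},{"slide":[-515,0,-574],"roll":27.4,"grip":0.42},{"slide":[-515,0,-574],"roll":27.4,"grip":0.42},{"slide":[-515,0,-574],"roll":27.4,"grip":0.42},{"slide":[-515,0,-574],"roll":27.4,"grip":0.42},{"slide":[-515,0,-574],"roll":27.4,"grip":0.42},{"slide":[-515,0,-574],"roll":27.4,"grip":0.42},{"slide":[-515,0,-574],"roll":27.4,"grip":0.42},{"slide":[-515,0,-574],"roll":27.4,"grip":0.42},{"slide":[-515,0,-574],"roll":27.4,"grip":0.42},{"slide":[-515,0,-574],"roll":27.4,"grip":0.42},{"slide":[-515,0,-574],"roll":27.4,"grip":0.42},{"slide":[-515,0,-574],"roll":27.4,"grip":0.42}]'
python3 -c "
from h import *
st();p=np.load('p.npy');print(plan([.5507,-.1648,.1],p[2]))"
```

```text
time: 1.77
tool_pos: [0.5518, -0.1685, 0.2033]
ee_rot: [-1.569, 0.002, 0.737]
wrist_force: [-0.4, -0.2, -0.7]
width: 0.0544
t 1.77 guide mm [ -52.9 -113.5  203.3] yaw-g -0.3 Fguide [-0.39  0.14 -0.72] w 54.36 j6 -1.13
(array([  1.9, 103.3,   3.3]), np.float64(-0.3))
```

```bash
python3 -m creep '[{"slide":[0,30,0],"roll":0,"grip":0.42},{"slide":[0,60,0],"roll":0,"grip":0.42},{"slide":[0,90,0],"roll":0,"grip":0.42},{"slide":[0,118,0],"roll":0,"grip":0.42},{"slide":[0,118,0],"roll":0,"grip":0.42},{"slide":[0,118,0],"roll":0,"grip":0.42},{"slide":[0,118,0],"roll":0,"grip":0.42}]'
python3 - <<'E'
from h import *
st();p=np.load('p.npy');print(plan([.5507,-.1648,.1],p[2]))
cv2.imwrite("pics/scene1.png",cv2.resize(snapshot("scene")[180:300,200:360,::-1],None,fx=5,fy=5,interpolation=cv2.INTER_CUBIC))
cv2.imwrite("pics/top1.png",cv2.resize(snapshot("top")[200:320,300:460,::-1],None,fx=5,fy=5,interpolation=cv2.INTER_CUBIC))
st()
E
```

```text
time: 2.35
tool_pos: [0.5518, -0.1641, 0.0893]
ee_rot: [-1.573, -0.001, 0.742]
wrist_force: [0.4, -1.2, -0.1]
width: 0.0546
t 2.35 guide mm [ -49.8 -110.2   89.3] yaw-g 0.0 Fguide [-0.53 -1.16 -0.07] w 54.61 j6 -1.13
(array([ -1.3, -10.7,   0.2]), np.float64(0.0))
t 2.45 guide mm [ -49.5 -111.2   90.5] yaw-g 0.0 Fguide [-0.41  0.66 -0.05] w 54.46 j6 -1.13
```

View pics/scene1.png

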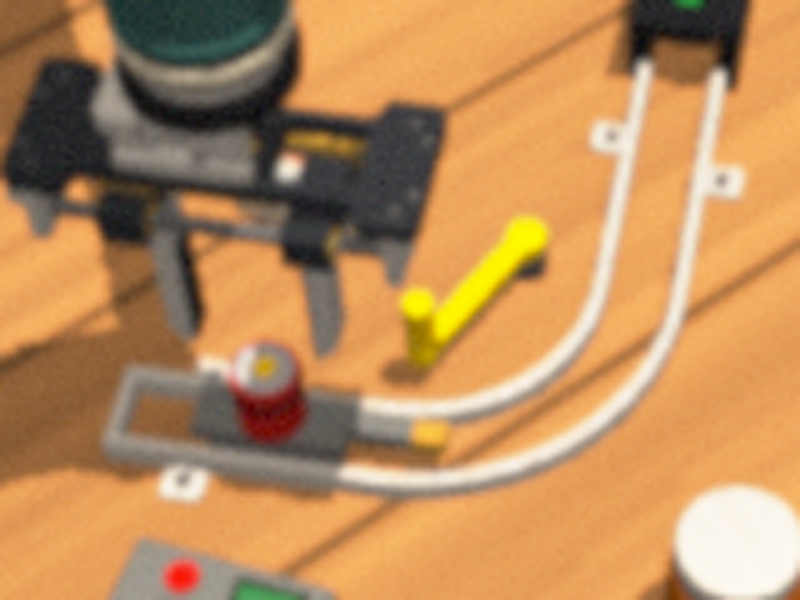

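View pics/top1.png

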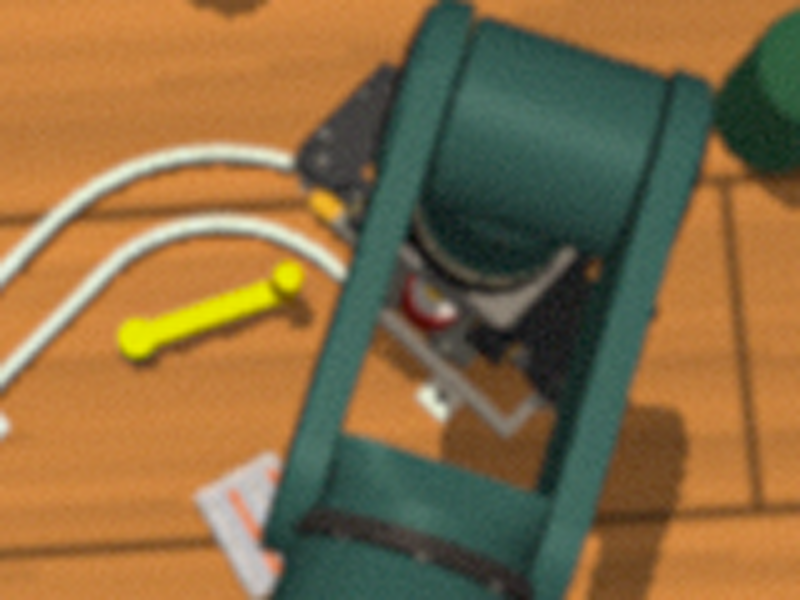

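The scene picture shows the open fingers lined up either side of the lamp, at about (265,365) in the zoom, and along the rail. I'll lower them next.

```bash
python3 -m creep '[{"slide":[-1,12,0],"roll":0,"grip":0.42},{"slide":[-1,24,0],"roll":0,"grip":0.42},{"slide":[-1,36,0],"roll":0,"grip":0.42},{"slide":[-1,46,0],"roll":0,"grip":0.42},{"slide":[-1,54,0],"roll":0,"grip":0.42},{"slide":[-1,54,0],"roll":0,"grip":0.42},{"slide":[-1,54,0],"roll":0,"grip":0.42},{"slide":[-1,54,0],"roll":0,"grip":0.42},{"slide":[-1,54,0],"roll":0,"grip":0.42}]'
python3 -c "
from h import *
st()"
```

```text
time: 3.2
tool_pos: [0.551, -0.1653, 0.0343]
ee_rot: [-1.572, -0.001, 0.742]
wrist_force: [-0.1, -0.3, -0.3]
width: 0.0546
t 3.2 guide mm [ -51.2 -110.5   34.3] yaw-g -0.0 Fguide [-0.24 -0.14 -0.26] w 54.64 j6 -1.13
```

```bash
python3 -m creep '[{"slide":[0,3,0],"roll":0,"grip":0.5},{"slide":[0,3,0],"roll":0,"grip":0.55},{"slide":[0,3,0],"roll":0,"grip":0.58},{"slide":[0,3,0],"roll":0,"grip":0.605},{"slide":[0,3,0],"roll":0,"grip":0.612},{"slide":[0,3,0],"roll":0,"grip":0.612},{"slide":[0,3,0],"roll":0,"grip":0.612},{"slide":[0,3,0],"roll":0,"grip":0.612}]'
python3 - <<'E'
from h import *
st()
cv2.imwrite("pics/scene2.png",cv2.resize(snapshot("scene")[180:300,200:360,::-1],None,fx=5,fy=5,interpolation=cv2.INTER_CUBIC))
E
```

```text
time: 3.87
tool_pos: [0.5504, -0.165, 0.0306]
ee_rot: [-1.571, -0.0, 0.742]
wrist_force: [0.6, 0.3, 1.4]
width: 0.0363
t 3.87 guide mm [ -51.5 -109.9   30.6] yaw-g -0.0 Fguide [ 0.65 -0.23  1.4 ] w 36.33 j6 -1.13
```

View pics/scene2.png

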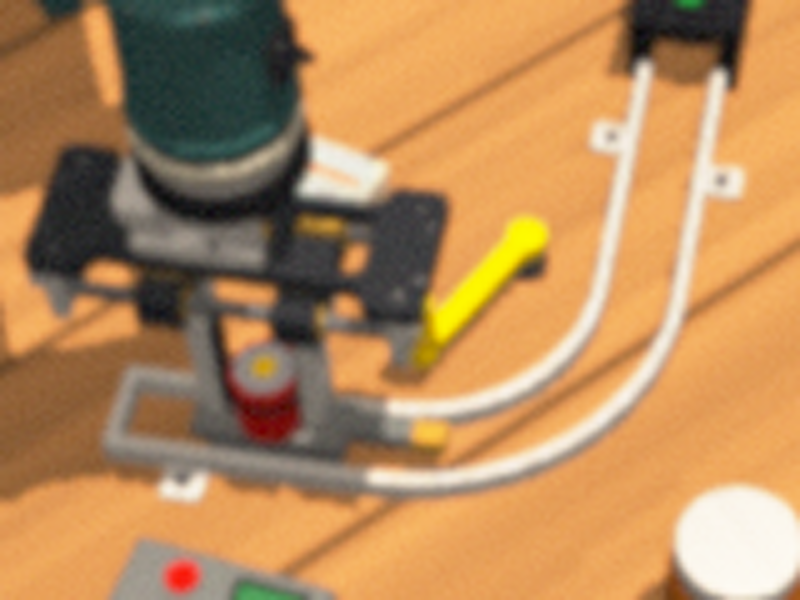

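```bash
python3 -m creep '[{"slide":[2,0,0],"roll":0,"grip":0.612},{"slide":[4,0,0],"roll":0,"grip":0.612},{"slide":[6,0,0],"roll":0,"grip":0.612},{"slide":[8,0,0],"roll":0,"grip":0.612},{"slide":[10,0,0],"roll":0,"grip":0.612},{"slide":[12,0,0],"roll":0,"grip":0.612},{"slide":[14,0,0],"roll":0,"grip":0.612}]'
python3 -c "
from h import *
st()"
```

```text
time: 4.5
tool_pos: [0.5607, -0.1557, 0.0305]
ee_rot: [-1.571, 0.0, 0.742]
wrist_force: [-2.9, -3.2, 0.9]
width: 0.0365
t 4.5 guide mm [ -37.6 -110.    30.5] yaw-g -0.0 Fguide [-4.32 -0.43  0.85] w 36.53 j6 -1.11
```

```bash
cat > path.py <<'E'
from h import *
import sys
def cl(s): # centreline, s=0 at guide (0,-110), mm
    L=110*np.pi/2
    if s<0: return np.array([s,-110.])
    if s<L: a=s/110; return np.array([110*np.sin(a),-110*np.cos(a)])
    return np.array([110.,s-L])
from scipy.optimize import brentq
def car(s): # midpoint with feet +-20 chord
    b=cl(s-20);f=brentq(lambda q:np.hypot(*(cl(q)-b))-40,s,s+25);q=cl(f)
    return (b+q)/2,np.arctan2(*(q-b)[::-1])
def rows(s1,n,step,s0=None,bx=0,by=0):
    o=robot.get_obs();p=np.load("p.npy");g=w2g(p,o["tool_pos"])[0]*1e3;ya=o["ee_rot"][2]-p[2]
    c,s=np.cos(ya),np.sin(ya)
    for i in range(1,n+1):
        m,y=car(s1+i*step);d=m-g[:2];print(i,round(s1+i*step,1),"x",round(c*d[0]+s*d[1],1),"z",round(-s*d[0]+c*d[1],1),"roll",round(-np.degrees(y-ya),1),"yaw",round(np.degrees(y),1))
E
python3 -c "
from path import *
rows(-37.6,20,3.3)"
```

```text
1 -34.3 x 3.3 z -0.0 roll -0.0 yaw 0.0
2 -31.0 x 6.6 z -0.0 roll -0.0 yaw 0.0
3 -27.7 x 9.9 z -0.0 roll -0.0 yaw 0.0
4 -24.4 x 13.2 z -0.0 roll -0.0 yaw 0.0
5 -21.1 x 16.5 z -0.0 roll -0.0 yaw 0.0
6 -17.8 x 19.8 z -0.0 roll -0.0 yaw 0.0
7 -14.5 x 23.1 z 0.0 roll -0.2 yaw 0.2
8 -11.2 x 26.4 z 0.2 roll -0.5 yaw 0.5
9 -7.9 x 29.7 z 0.3 roll -1.0 yaw 1.0
10 -4.6 x 33.0 z 0.5 roll -1.6 yaw 1.5
11 -1.3 x 36.3 z 0.8 roll -2.3 yaw 2.3
12 2.0 x 39.6 z 1.1 roll -3.2 yaw 3.2
13 5.3 x 42.8 z 1.4 roll -4.2 yaw 4.2
14 8.6 x 46.1 z 1.9 roll -5.4 yaw 5.4
15 11.9 x 49.4 z 2.3 roll -6.7 yaw 6.7
16 15.2 x 52.6 z 2.8 roll -8.1 yaw 8.1
17 18.5 x 55.8 z 3.4 roll -9.7 yaw 9.7
18 21.8 x 59.0 z 4.0 roll -11.4 yaw 11.4
19 25.1 x 62.2 z 4.6 roll -13.1 yaw 13.1
20 28.4 x 65.3 z 5.4 roll -14.9 yaw 14.9
```

```bash
python3 -m creep '[{"slide":[3.3,0,0],"roll":0,"grip":0.612},{"slide":[6.6,0,0],"roll":0,"grip":0.612},{"slide":[9.9,0,0],"roll":0,"grip":0.612},{"slide":[13.2,0,0],"roll":0,"grip":0.612},{"slide":[16.5,0,0],"roll":0,"grip":0.612},{"slide":[19.8,0,0],"roll":0,"grip":0.612},{"slide":[23.1,0,0],"roll":-0.2,"grip":0.612},{"slide":[26.4,0,0.2],"roll":-0.5,"grip":0.612},{"slide":[29.7,0,0.3],"roll":-1,"grip":0.612},{"slide":[33,0,0.5],"roll":-1.6,"grip":0.612},{"slide":[36.3,0,0.8],"roll":-2.3,"grip":0.612},{"slide":[39.6,0,1.1],"roll":-3.2,"grip":0.612}]'
python3 -c "
from path import *
st();rows(1.0,20,3.3)"
```

```text
time: 5.5
tool_pos: [0.5894, -0.1278, 0.0305]
ee_rot: [-1.571, -0.0, 0.799]
wrist_force: [-3.0, -3.4, 2.6]
width: 0.0364
t 5.5 guide mm [   2.4 -108.8   30.5] yaw-g 3.3 Fguide [-4.49 -0.52  2.6 ] w 36.42 j6 -1.11
1 4.3 x 1.9 z 0.1 roll -0.6 yaw 3.9
2 7.6 x 5.1 z 0.3 roll -1.7 yaw 5.0
3 10.9 x 8.4 z 0.5 roll -3.0 yaw 6.3
4 14.2 x 11.7 z 0.8 roll -4.4 yaw 7.7
5 17.5 x 14.9 z 1.2 roll -5.9 yaw 9.2
6 20.8 x 18.2 z 1.6 roll -7.6 yaw 10.9
7 24.1 x 21.4 z 2.1 roll -9.3 yaw 12.6
8 27.4 x 24.6 z 2.6 roll -11.1 yaw 14.3
9 30.7 x 27.7 z 3.3 roll -12.8 yaw 16.0
10 34.0 x 30.9 z 4.1 roll -14.5 yaw 17.8
11 37.3 x 34.0 z 4.9 roll -16.2 yaw 19.5
12 40.6 x 37.1 z 5.9 roll -17.9 yaw 21.2
13 43.9 x 40.2 z 6.9 roll -19.7 yaw 22.9
14 47.2 x 43.2 z 8.1 roll -21.4 yaw 24.6
15 50.5 x 46.2 z 9.3 roll -23.1 yaw 26.4
16 53.8 x 49.2 z 10.6 roll -24.8 yaw 28.1
17 57.1 x 52.1 z 12.0 roll -26.5 yaw 29.8
18 60.4 x 55.0 z 13.5 roll -28.3 yaw 31.5
19 63.7 x 57.8 z 15.1 roll -30.0 yaw 33.2
20 67.0 x 60.6 z 16.8 roll -31.7 yaw 35.0
```

```bash
python3 -m creep '[{"slide":[2.5,0,0.1],"roll":-0.7,"grip":0.612},{"slide":[5.1,0,0.3],"roll":-1.7,"grip":0.612},{"slide":[8.4,0,0.5],"roll":-3,"grip":0.612},{"slide":[11.7,0,0.8],"roll":-4.4,"grip":0.612},{"slide":[14.9,0,1.2],"roll":-5.9,"grip":0.612},{"slide":[18.2,0,1.6],"roll":-7.6,"grip":0.612},{"slide":[21.4,0,2.1],"roll":-9.3,"grip":0.612},{"slide":[24.6,0,2.6],"roll":-11.1,"grip":0.612},{"slide":[27.7,0,3.3],"roll":-12.8,"grip":0.612},{"slide":[30.9,0,4.1],"roll":-14.5,"grip":0.612}]'
python3 -c "
from path import *
st();rows(34,20,3.3)"
```

```text
time: 6.33
tool_pos: [0.6061, -0.1053, 0.0309]
ee_rot: [-1.569, 0.006, 1.052]
wrist_force: [-5.4, -6.1, 3.1]
width: 0.0366
t 6.33 guide mm [  29.9 -103.5   30.9] yaw-g 17.8 Fguide [-8.08 -0.87  3.11] w 36.59 j6 -1.31
1 37.3 x 6.4 z -0.4 roll -1.7 yaw 19.5
2 40.6 x 9.6 z -0.2 roll -3.4 yaw 21.2
3 43.9 x 12.8 z 0.0 roll -5.2 yaw 22.9
4 47.2 x 16.1 z 0.3 roll -6.9 yaw 24.6
5 50.5 x 19.3 z 0.8 roll -8.6 yaw 26.4
6 53.8 x 22.5 z 1.3 roll -10.3 yaw 28.1
7 57.1 x 25.7 z 1.9 roll -12.0 yaw 29.8
8 60.4 x 28.8 z 2.7 roll -13.8 yaw 31.5
9 63.7 x 32.0 z 3.5 roll -15.5 yaw 33.2
10 67.0 x 35.1 z 4.4 roll -17.2 yaw 35.0
11 70.3 x 38.2 z 5.4 roll -18.9 yaw 36.7
12 73.6 x 41.2 z 6.5 roll -20.6 yaw 38.4
13 76.9 x 44.2 z 7.7 roll -22.3 yaw 40.1
14 80.2 x 47.2 z 9.0 roll -24.1 yaw 41.8
15 83.5 x 50.2 z 10.3 roll -25.8 yaw 43.6
16 86.8 x 53.1 z 11.8 roll -27.5 yaw 45.3
17 90.1 x 55.9 z 13.3 roll -29.2 yaw 47.0
18 93.4 x 58.7 z 15.0 roll -30.9 yaw 48.7
19 96.7 x 61.5 z 16.7 roll -32.7 yaw 50.4
20 100.0 x 64.2 z 18.5 roll -34.4 yaw 52.1
```

```bash
python3 -m creep '[{"slide":[0,0,0],"roll":0,"grip":0.612},{"slide":[0,0,0],"roll":0,"grip":0.612}]'
python3 - <<'E'
from h import *
st()
cv2.imwrite("pics/scene3.png",cv2.resize(snapshot("scene")[180:300,200:360,::-1],None,fx=5,fy=5,interpolation=cv2.INTER_CUBIC))
cv2.imwrite("pics/top3.png",cv2.resize(snapshot("top")[200:320,290:450,::-1],None,fx=5,fy=5,interpolation=cv2.INTER_CUBIC))
st()
E
```

```text
time: 6.5
tool_pos: [0.6071, -0.1038, 0.0306]
ee_rot: [-1.57, 0.002, 1.051]
wrist_force: [-4.7, -4.2, 3.1]
width: 0.0367
t 6.5 guide mm [  31.7 -103.1   30.6] yaw-g 17.7 Fguide [-6.28  0.06  3.08] w 36.72 j6 -1.31
t 6.6 guide mm [  31.8 -103.1   30.6] yaw-g 17.7 Fguide [-6.86  0.09  3.37] w 36.73 j6 -1.31
```

View pics/scene3.png

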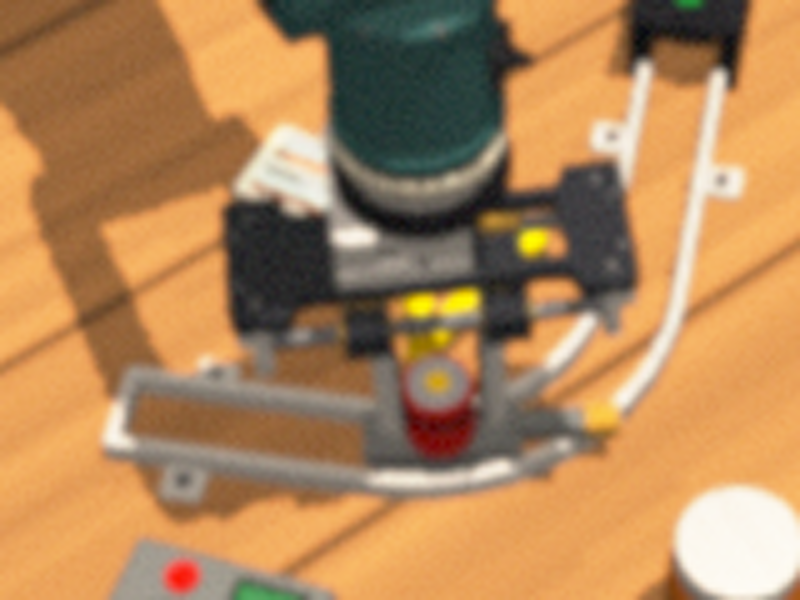

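View pics/top3.png

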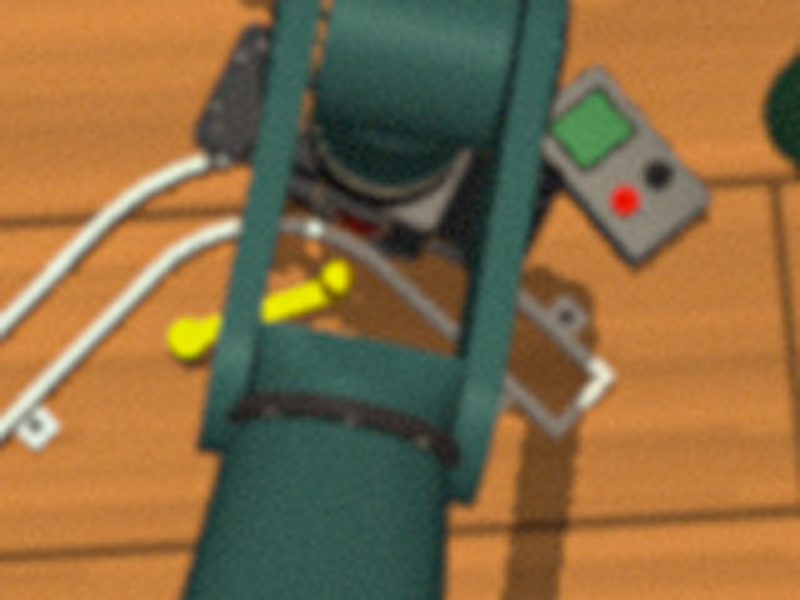

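```bash
cat >> path.py <<'E'
def rows2(sb,n,step,z0=0,z1=0,lead0=0,lead1=0,ramp=4,ds=None):
    # base: commanded pose = car(sb) shifted inward z0 mm, yaw lead0 deg
    nv=lambda y:np.array([-np.sin(y),np.cos(y)])
    m,y=car(sb);g=m+z0*nv(y);ya=y+np.radians(lead0);c,s=np.cos(ya),np.sin(ya)
    for i in range(1,n+1):
        f=min(1,i/ramp);m,y=car(sb+i*step);m=m+(z0+f*(z1-z0))*nv(y);d=m-g
        print(i,round(sb+i*step,1),[round(float(c*d[0]+s*d[1]),1),0,round(float(-s*d[0]+c*d[1]),1)],round(float(-np.degrees(y-ya)-(lead0+f*(lead1-lead0))),1), round(float(np.degrees(y)),1))
E
python3 -c "
from path import *
rows2(34,14,3,0,1.5,0,6)"
```

```text
1 37 [2.9, 0, 0.4] -3.1 19.3
2 40 [5.9, 0, 0.9] -6.1 20.9
3 43 [8.7, 0, 1.5] -9.2 22.5
4 46 [11.6, 0, 2.1] -12.3 24.0
5 49 [14.5, 0, 2.5] -13.8 25.6
6 52 [17.4, 0, 2.9] -15.4 27.1
7 55 [20.2, 0, 3.4] -16.9 28.7
8 58 [23.1, 0, 4.0] -18.5 30.3
9 61 [25.9, 0, 4.7] -20.1 31.8
10 64 [28.7, 0, 5.4] -21.6 33.4
11 67 [31.5, 0, 6.3] -23.2 35.0
12 70 [34.3, 0, 7.2] -24.8 36.5
13 73 [37.0, 0, 8.1] -26.3 38.1
14 76 [39.7, 0, 9.2] -27.9 39.6
```

```bash
python3 -c "
from path import *
rows2(34,10,3,0,2,0,0,5)"
```

```text
1 37 [2.9, 0, 0.4] -1.6 19.3
2 40 [5.9, 0, 1.0] -3.1 20.9
3 43 [8.7, 0, 1.6] -4.7 22.5
4 46 [11.6, 0, 2.2] -6.3 24.0
5 49 [14.4, 0, 3.0] -7.8 25.6
6 52 [17.3, 0, 3.4] -9.4 27.1
7 55 [20.1, 0, 3.9] -10.9 28.7
8 58 [23.0, 0, 4.5] -12.5 30.3
9 61 [25.8, 0, 5.2] -14.1 31.8
10 64 [28.6, 0, 5.9] -15.6 33.4
```

```bash
python3 -m creep '[{"slide":[2,0,0.6],"roll":-1.5,"grip":0.612},{"slide":[4,0,1.2],"roll":-3,"grip":0.612},{"slide":[6.5,0,1.8],"roll":-4.5,"grip":0.612},{"slide":[9,0,2.3],"roll":-5.5,"grip":0.612},{"slide":[11.6,0,2.6],"roll":-6.5,"grip":0.612},{"slide":[14.4,0,3],"roll":-7.8,"grip":0.612}]'
python3 -c "
from path import *
st()
o=robot.get_obs();f=o['wrist_force'];y=o['ee_rot'][2];print('tool F fwd,left',f[0]*np.cos(y)+f[1]*np.sin(y),-f[0]*np.sin(y)+f[1]*np.cos(y),'torque',o['wrist_torque'])
rows2(49,12,3,2,2)"
```

```text
time: 7.1
tool_pos: [0.6112, -0.0913, 0.0309]
ee_rot: [-1.57, 0.005, 1.188]
wrist_force: [-5.7, -6.8, 3.9]
width: 0.0367
t 7.1 guide mm [ 43.2 -96.7  30.9] yaw-g 25.5 Fguide [-8.83 -1.14  3.94] w 36.69 j6 -1.42
tool F fwd,left -8.459778289416391 2.7746056905160135 torque [-1.4569048   1.19669813 -0.09833759]
1 52 [2.9, 0, 0.0] -1.6 27.1
2 55 [5.8, 0, 0.2] -3.1 28.7
3 58 [8.7, 0, 0.4] -4.7 30.3
4 61 [11.6, 0, 0.6] -6.3 31.8
5 64 [14.4, 0, 1.0] -7.8 33.4
6 67 [17.3, 0, 1.4] -9.4 35.0
7 70 [20.1, 0, 1.9] -10.9 36.5
8 73 [23.0, 0, 2.5] -12.5 38.1
9 76 [25.8, 0, 3.2] -14.1 39.6
10 79 [28.6, 0, 3.9] -15.6 41.2
11 82 [31.4, 0, 4.7] -17.2 42.8
12 85 [34.1, 0, 5.6] -18.8 44.3
```

```bash
python3 -m creep '[{"slide":[-1.5,0,0],"roll":0,"grip":0.612},{"slide":[-3.5,0,0],"roll":0,"grip":0.612},{"slide":[-3.5,1.5,0],"roll":0,"grip":0.605},{"slide":[-3.5,2.5,0],"roll":0,"grip":0.612},{"slide":[-3.5,2.5,0],"roll":0,"grip":0.612}]'
cat >> h.py <<'E'
def tf():
    st();o=robot.get_obs();f=o['wrist_force'];y=o['ee_rot'][2];print('tool F fwd,left',np.round([f[0]*np.cos(y)+f[1]*np.sin(y),-f[0]*np.sin(y)+f[1]*np.cos(y)],2),'torque',np.round(o['wrist_torque'],2))
E
python3 -c "
from path import *
tf()"
```

```text
time: 7.52
tool_pos: [0.6112, -0.0914, 0.0274]
ee_rot: [-1.57, -0.001, 1.187]
wrist_force: [0.1, 1.0, -0.1]
width: 0.0364
t 7.52 guide mm [ 43.1 -96.7  27.4] yaw-g 25.5 Fguide [ 0.75  0.67 -0.14] w 36.35 j6 -1.43
tool F fwd,left [0.97 0.28] torque [-0.01 -0.   -0.01]
```

```bash
python3 -c "
from path import *
rows2(46,12,3,2,2,1.5,0)"
```

```text
1 49 [2.9, 0, -0.0] -1.2 25.6
2 52 [5.8, 0, 0.0] -2.4 27.1
3 55 [8.7, 0, 0.1] -3.6 28.7
4 58 [11.6, 0, 0.3] -4.8 30.3
5 61 [14.5, 0, 0.6] -6.3 31.8
6 64 [17.3, 0, 1.0] -7.9 33.4
7 67 [20.2, 0, 1.4] -9.4 35.0
8 70 [23.0, 0, 1.9] -11.0 36.5
9 73 [25.9, 0, 2.5] -12.6 38.1
10 76 [28.7, 0, 3.2] -14.1 39.6
11 79 [31.5, 0, 3.9] -15.7 41.2
12 82 [34.3, 0, 4.7] -17.3 42.8
```

```bash
python3 -m creep '[{"slide":[2.9,0,0],"roll":-1.2,"grip":0.612},{"slide":[5.8,0,0],"roll":-2.4,"grip":0.612},{"slide":[8.7,0,0.2],"roll":-3.6,"grip":0.612},{"slide":[11.6,0,0.3],"roll":-4.8,"grip":0.612}]'
python3 -c "
from path import *
tf()"
```

```text
time: 7.85
tool_pos: [0.6144, -0.0827, 0.0279]
ee_rot: [-1.57, 0.003, 1.272]
wrist_force: [-3.8, -7.1, 2.5]
width: 0.0367
t 7.85 guide mm [ 51.3 -92.5  27.9] yaw-g 30.4 Fguide [-7.6  -2.73  2.46] w 36.74 j6 -1.5
tool F fwd,left [-7.94  1.49] torque [-1.37  0.8  -0.06]
```

```bash
python3 -m creep '[{"slide":[-1.5,0,0],"roll":0,"grip":0.612},{"slide":[-3,0,0],"roll":0,"grip":0.612},{"slide":[-3,0,0],"roll":0,"grip":0.62},{"slide":[-3,0,0],"roll":0,"grip":0.626},{"slide":[-3,0,0],"roll":0,"grip":0.63},{"slide":[-3,0,0],"roll":0,"grip":0.63}]'
python3 - <<'E'
from path import *
tf()
cv2.imwrite("pics/scene4.png",cv2.resize(snapshot("scene")[200:280,250:370,::-1],None,fx=6,fy=6,interpolation=cv2.INTER_CUBIC))
E
```

```text
time: 8.35
tool_pos: [0.6145, -0.0839, 0.0281]
ee_rot: [-1.571, -0.001, 1.271]
wrist_force: [-0.3, 1.0, 0.9]
width: 0.0351
t 8.35 guide mm [ 50.6 -93.4  28.1] yaw-g 30.3 Fguide [0.46 0.89 0.88] w 35.09 j6 -1.5
tool F fwd,left [0.85 0.53] torque [ 0.02 -0.04 -0.06]
```

View pics/scene4.png

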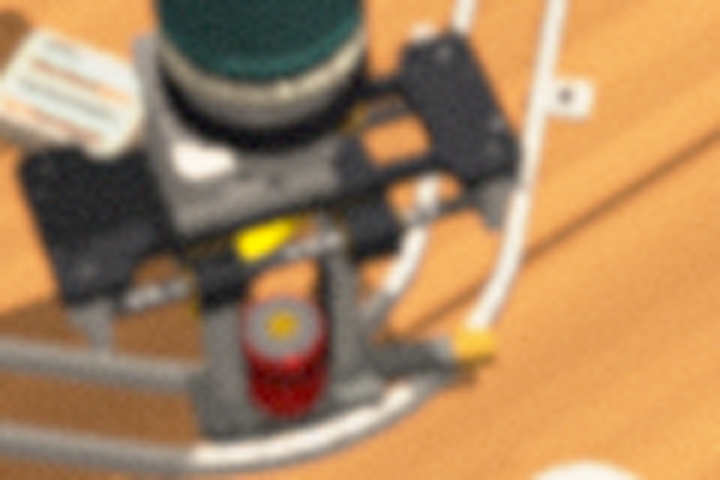

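The carrier is upright and seated in the bend. Its plug, near (475,345) in the zoom, hangs over the outer wall. I've narrowed the cage to 35 mm so it can't pitch, and I'll carry on.

```bash
python3 -m creep '[{"slide":[2.5,0,0],"roll":-1,"grip":0.63},{"slide":[5,0,0.1],"roll":-2,"grip":0.63},{"slide":[7.5,0,0.2],"roll":-3,"grip":0.63},{"slide":[10,0,0.3],"roll":-4,"grip":0.63},{"slide":[12.5,0,0.4],"roll":-5.2,"grip":0.63}]'
python3 -c "
from path import *
tf()"
```

```text
time: 8.82
tool_pos: [0.6174, -0.0743, 0.0284]
ee_rot: [-1.571, 0.004, 1.362]
wrist_force: [-1.0, -3.8, 0.7]
width: 0.0348
t 8.82 guide mm [ 59.2 -88.3  28.4] yaw-g 35.5 Fguide [-3.3  -2.16  0.65] w 34.81 j6 -1.57
tool F fwd,left [-3.94  0.16] torque [-0.8   0.2   0.02]
```

The forward force has halved to 3.9 N. I'll continue round the bend.

```bash
python3 -c "
from path import *
rows2(66,18,3,2,2,1.2,1)"
```

```text
1 69 [2.9, 0, -0.0] -1.5 36.0
2 72 [5.8, 0, 0.0] -3.0 37.6
3 75 [8.7, 0, 0.2] -4.5 39.1
4 78 [11.6, 0, 0.4] -6.1 40.7
5 81 [14.4, 0, 0.7] -7.6 42.2
6 84 [17.3, 0, 1.1] -9.2 43.8
7 87 [20.2, 0, 1.5] -10.7 45.4
8 90 [23.0, 0, 2.0] -12.3 46.9
9 93 [25.9, 0, 2.6] -13.9 48.5
10 96 [28.7, 0, 3.3] -15.4 50.1
11 99 [31.5, 0, 4.1] -17.0 51.6
12 102 [34.2, 0, 4.9] -18.6 53.2
13 105 [37.0, 0, 5.8] -20.1 54.7
14 108 [39.7, 0, 6.8] -21.7 56.3
15 111 [42.4, 0, 7.9] -23.2 57.9
16 114 [45.1, 0, 9.0] -24.8 59.4
17 117 [47.7, 0, 10.2] -26.4 61.0
18 120 [50.3, 0, 11.5] -27.9 62.6
```

```bash
python3 -m creep '[{"slide":[2.9,0,0],"roll":-1.5,"grip":0.63},{"slide":[5.8,0,0],"roll":-3,"grip":0.63},{"slide":[8.7,0,0.2],"roll":-4.5,"grip":0.63},{"slide":[11.6,0,0.4],"roll":-6.1,"grip":0.63},{"slide":[14.4,0,0.7],"roll":-7.6,"grip":0.63},{"slide":[17.3,0,1.1],"roll":-9.2,"grip":0.63},{"slide":[20.2,0,1.5],"roll":-10.7,"grip":0.63},{"slide":[23,0,2],"roll":-12.3,"grip":0.63}]'
python3 -c "
from path import *
tf();rows2(90,16,3,2,2,1,1)"
```

```text
time: 9.48
tool_pos: [0.6204, -0.0509, 0.0285]
ee_rot: [-1.571, 0.003, 1.578]
wrist_force: [-1.7, -5.0, 0.9]
width: 0.0349
t 9.48 guide mm [ 77.2 -73.1  28.5] yaw-g 47.9 Fguide [-4.65 -2.54  0.91] w 34.93 j6 -1.75
tool F fwd,left [-5.    1.75] torque [-1.08  0.24 -0.02]
1 93 [2.9, 0, -0.0] -1.6 48.5
2 96 [5.8, 0, 0.1] -3.1 50.1
3 99 [8.7, 0, 0.2] -4.7 51.6
4 102 [11.6, 0, 0.4] -6.3 53.2
5 105 [14.4, 0, 0.7] -7.8 54.7
6 108 [17.3, 0, 1.1] -9.4 56.3
7 111 [20.2, 0, 1.6] -10.9 57.9
8 114 [23.0, 0, 2.1] -12.5 59.4
9 117 [25.8, 0, 2.7] -14.1 61.0
10 120 [28.7, 0, 3.4] -15.6 62.6
11 123 [31.5, 0, 4.2] -17.2 64.1
12 126 [34.2, 0, 5.0] -18.8 65.7
13 129 [37.0, 0, 6.0] -20.3 67.3
14 132 [39.7, 0, 7.0] -21.9 68.8
15 135 [42.4, 0, 8.0] -23.4 70.4
16 138 [45.0, 0, 9.2] -25.0 71.9
```

```bash
python3 -m creep '[{"slide":[2.7,0,0.3],"roll":-1.6,"grip":0.63},{"slide":[5.5,0,0.5],"roll":-3.1,"grip":0.63},{"slide":[8.4,0,0.8],"roll":-4.7,"grip":0.63},{"slide":[11.3,0,1.1],"roll":-6.3,"grip":0.63},{"slide":[14.2,0,1.5],"roll":-7.8,"grip":0.63},{"slide":[17.1,0,2],"roll":-9.4,"grip":0.63},{"slide":[20,0,2.6],"roll":-10.9,"grip":0.63},{"slide":[22.8,0,3.1],"roll":-12.5,"grip":0.63}]'
python3 -c "
from path import *
tf();rows2(114,18,3,3,3,1,1)"
```

```text
time: 10.15
tool_pos: [0.6179, -0.0273, 0.0286]
ee_rot: [-1.572, 0.003, 1.797]
wrist_force: [0.7, -6.4, 1.3]
width: 0.0354
t 10.15 guide mm [ 91.4 -54.   28.6] yaw-g 60.4 Fguide [-3.84 -5.17  1.35] w 35.42 j6 -1.93
tool F fwd,left [-6.39  0.79] torque [-1.23 -0.14 -0.02]
1 117 [2.9, 0, -0.0] -1.6 61.0
2 120 [5.7, 0, 0.1] -3.1 62.6
3 123 [8.6, 0, 0.2] -4.7 64.1
4 126 [11.5, 0, 0.4] -6.3 65.7
5 129 [14.3, 0, 0.7] -7.8 67.3
6 132 [17.2, 0, 1.1] -9.4 68.8
7 135 [20.0, 0, 1.6] -10.9 70.4
8 138 [22.8, 0, 2.1] -12.5 71.9
9 141 [25.6, 0, 2.7] -14.1 73.5
10 144 [28.4, 0, 3.4] -15.6 75.1
11 147 [31.2, 0, 4.2] -17.2 76.6
12 150 [33.9, 0, 5.0] -18.8 78.2
13 153 [36.6, 0, 5.9] -20.3 79.8
14 156 [39.3, 0, 6.9] -21.8 81.2
15 159 [42.0, 0, 7.9] -23.2 82.6
16 162 [44.7, 0, 8.9] -24.4 83.9
17 165 [47.4, 0, 10.0] -25.6 85.0
18 168 [50.1, 0, 11.1] -26.6 86.0
```

```bash
python3 -m creep '[{"slide":[-1.5,0,0],"roll":0,"grip":0.63},{"slide":[-2.5,0,0],"roll":0,"grip":0.63},{"slide":[-2.5,0,0],"roll":0,"grip":0.635},{"slide":[-2,0,0],"roll":0,"grip":0.635},{"slide":[0.5,0,0],"roll":-0.6,"grip":0.635},{"slide":[2.9,0,0],"roll":-1.6,"grip":0.635},{"slide":[5.7,0,0.1],"roll":-3.1,"grip":0.635},{"slide":[8.6,0,0.2],"roll":-4.7,"grip":0.635},{"slide":[11.5,0,0.4],"roll":-6.3,"grip":0.635},{"slide":[14.3,0,0.7],"roll":-7.8,"grip":0.635},{"slide":[17.2,0,1.1],"roll":-9.4,"grip":0.635}]'
python3 -c "
from path import *
tf();rows2(132,18,3,3,2,1,1,8)"
```

```text
time: 11.07
tool_pos: [0.6125, -0.0117, 0.0284]
ee_rot: [-1.57, 0.003, 1.96]
wrist_force: [0.1, -5.8, 0.7]
width: 0.0343
t 11.07 guide mm [ 97.9 -38.9  28.4] yaw-g 69.8 Fguide [-3.89 -4.34  0.68] w 34.3 j6 -2.07
tool F fwd,left [-5.41  2.15] torque [-1.09 -0.03 -0.06]
1 135 [2.9, 0, -0.1] -1.6 70.4
2 138 [5.7, 0, -0.2] -3.1 71.9
3 141 [8.6, 0, -0.2] -4.7 73.5
4 144 [11.5, 0, -0.1] -6.3 75.1
5 147 [14.4, 0, 0.1] -7.8 76.6
6 150 [17.3, 0, 0.4] -9.4 78.2
7 153 [20.1, 0, 0.7] -10.9 79.8
8 156 [23.0, 0, 1.1] -12.4 81.2
9 159 [25.9, 0, 1.6] -13.8 82.6
10 162 [28.7, 0, 2.2] -15.0 83.9
11 165 [31.6, 0, 2.9] -16.2 85.0
12 168 [34.4, 0, 3.5] -17.2 86.0
13 171 [37.3, 0, 4.3] -18.1 86.9
14 174 [40.1, 0, 5.0] -18.9 87.7
15 177 [43.0, 0, 5.8] -19.6 88.4
16 180 [45.8, 0, 6.6] -20.1 88.9
17 183 [48.6, 0, 7.5] -20.6 89.4
18 186 [51.5, 0, 8.4] -20.9 89.7
```

```bash
python3 -m creep '[{"slide":[2.9,0,0.1],"roll":-1.6,"grip":0.635},{"slide":[5.7,0,0.2],"roll":-3.1,"grip":0.635},{"slide":[8.6,0,0.3],"roll":-4.7,"grip":0.635},{"slide":[11.5,0,0.5],"roll":-6.3,"grip":0.635},{"slide":[14.4,0,0.7],"roll":-7.8,"grip":0.635},{"slide":[17.3,0,1],"roll":-9.4,"grip":0.635},{"slide":[20.1,0,1.3],"roll":-10.9,"grip":0.635},{"slide":[23,0,1.7],"roll":-12.4,"grip":0.635}]'
python3 -c "
from path import *
tf();rows2(156,20,3,2.6,1,1,0,8)"
```

```text
time: 11.73
tool_pos: [0.603, 0.009, 0.0289]
ee_rot: [-1.571, 0.004, 2.176]
wrist_force: [1.2, -5.9, 2.0]
width: 0.0347
t 11.73 guide mm [104.9 -17.2  28.9] yaw-g 82.2 Fguide [-3.1  -5.19  1.97] w 34.68 j6 -2.25
tool F fwd,left [-5.57  2.36] torque [-1.18 -0.33 -0.02]
1 159 [2.9, 0, -0.3] -1.2 82.6
2 162 [5.8, 0, -0.5] -2.4 83.9
3 165 [8.7, 0, -0.7] -3.4 85.0
4 168 [11.7, 0, -0.9] -4.3 86.0
5 171 [14.6, 0, -1.0] -5.1 86.9
6 174 [17.6, 0, -1.1] -5.7 87.7
7 177 [20.6, 0, -1.1] -6.3 88.4
8 180 [23.6, 0, -1.1] -6.7 88.9
9 183 [26.5, 0, -0.8] -7.1 89.4
10 186 [29.5, 0, -0.5] -7.5 89.7
11 189 [32.5, 0, -0.2] -7.7 89.9
12 192 [35.5, 0, 0.2] -7.8 90.0
13 195 [38.4, 0, 0.6] -7.8 90.0
14 198 [41.4, 0, 1.0] -7.8 90.0
15 201 [44.4, 0, 1.4] -7.8 90.0
16 204 [47.3, 0, 1.8] -7.8 90.0
17 207 [50.3, 0, 2.2] -7.8 90.0
18 210 [53.3, 0, 2.6] -7.8 90.0
19 213 [56.3, 0, 3.0] -7.8 90.0
20 216 [59.2, 0, 3.4] -7.8 90.0
```

```bash
python3 -m creep '[{"slide":[2.9,0,-0.1],"roll":-1.2,"grip":0.635},{"slide":[5.8,0,-0.2],"roll":-2.4,"grip":0.635},{"slide":[8.7,0,-0.3],"roll":-3.4,"grip":0.635},{"slide":[11.7,0,-0.4],"roll":-4.3,"grip":0.635},{"slide":[14.6,0,-0.5],"roll":-5.1,"grip":0.635},{"slide":[17.6,0,-0.5],"roll":-5.7,"grip":0.635},{"slide":[20.6,0,-0.5],"roll":-6.3,"grip":0.635},{"slide":[23.6,0,-0.4],"roll":-6.7,"grip":0.635},{"slide":[26.5,0,-0.2],"roll":-7.1,"grip":0.635},{"slide":[29.5,0,0],"roll":-7.5,"grip":0.635},{"slide":[32.5,0,0.3],"roll":-7.7,"grip":0.635}]'
python3 -c "
from path import *
tf()"
```

```text
time: 12.65
tool_pos: [0.5829, 0.0377, 0.0279]
ee_rot: [-1.571, -0.001, 2.31]
wrist_force: [1.1, -2.5, -0.3]
width: 0.0346
t 12.65 guide mm [109.5  17.5  27.9] yaw-g 89.8 Fguide [-0.86 -2.57 -0.29] w 34.58 j6 -2.34
tool F fwd,left [-2.57  0.85] torque [-0.39 -0.32 -0.03]
```

Round the corner, with drag down to 2.6 N. I'll go straight on to y ≈ 58 mm and then feel for the bumper in small steps.

```bash
python3 -m creep '[{"slide":[3,0,0],"roll":0,"grip":0.635},{"slide":[6,0,0],"roll":0,"grip":0.635},{"slide":[9,0,0],"roll":0,"grip":0.635},{"slide":[12,0,0],"roll":0,"grip":0.635},{"slide":[15,0,0],"roll":0,"grip":0.635},{"slide":[18,0,0],"roll":0,"grip":0.635},{"slide":[21,0,0],"roll":0,"grip":0.635},{"slide":[24,0,0],"roll":0,"grip":0.635},{"slide":[27,0,0],"roll":0,"grip":0.635},{"slide":[30,0,0],"roll":0,"grip":0.635},{"slide":[33,0,0],"roll":0,"grip":0.635},{"slide":[36,0,0],"roll":0,"grip":0.635},{"slide":[39,0,0],"roll":0,"grip":0.635}]'
python3 - <<'E'
from path import *
tf()
cv2.imwrite("pics/scene5.png",cv2.resize(snapshot("scene")[150:270,250:410,::-1],None,fx=5,fy=5,interpolation=cv2.INTER_CUBIC))
tf()
E
```

```text
time: 13.73
tool_pos: [0.5567, 0.0663, 0.0279]
ee_rot: [-1.571, -0.0, 2.309]
wrist_force: [1.4, -1.4, -1.2]
width: 0.034
t 13.73 guide mm [109.5  56.3  27.9] yaw-g 89.8 Fguide [ 0.06 -1.94 -1.16] w 34.0 j6 -2.29
tool F fwd,left [-1.94 -0.07] torque [-0.27 -0.25 -0.06]
t 13.78 guide mm [109.5  57.   27.9] yaw-g 89.8 Fguide [ 0.04 -1.63 -0.41] w 34.47 j6 -2.29
tool F fwd,left [-1.63 -0.04] torque [-0.18 -0.18  0.03]
```

View pics/scene5.png

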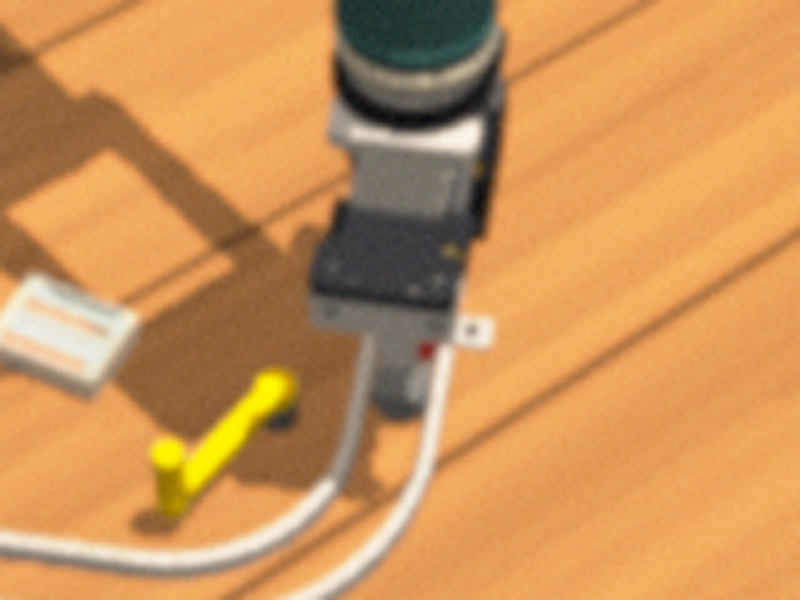

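```bash
python3 -m creep '[{"slide":[2,0,0],"roll":0,"grip":0.635},{"slide":[4,0,0],"roll":0,"grip":0.635},{"slide":[6,0,0],"roll":0,"grip":0.635},{"slide":[8,0,0],"roll":0,"grip":0.635},{"slide":[10,0,0],"roll":0,"grip":0.635},{"slide":[12,0,0],"roll":0,"grip":0.635},{"slide":[13,0,0],"roll":0,"grip":0.635},{"slide":[14,0,0],"roll":0,"grip":0.635},{"slide":[15,0,0],"roll":0,"grip":0.635}]'
python3 -c "
from path import *
tf()"
python3 -m creep '[{"slide":[1,0,0],"roll":0,"grip":0.635},{"slide":[2,0,0],"roll":0,"grip":0.635},{"slide":[3,0,0],"roll":0,"grip":0.635},{"slide":[4,0,0],"roll":0,"grip":0.635},{"slide":[5,0,0],"roll":0,"grip":0.635}]'
python3 -c "
from path import *
tf()"
```

```text
time: 14.53
tool_pos: [0.5469, 0.0772, 0.028]
ee_rot: [-1.571, 0.0, 2.309]
wrist_force: [1.2, -1.0, -0.8]
width: 0.0342
t 14.53 guide mm [109.6  71.   28. ] yaw-g 89.8 Fguide [ 0.18 -1.53 -0.83] w 34.22 j6 -2.27
tool F fwd,left [-1.53 -0.18] torque [-0.2  -0.24 -0.  ]
time: 14.95
tool_pos: [0.5435, 0.0809, 0.028]
ee_rot: [-1.571, 0.0, 2.309]
wrist_force: [1.3, -1.8, -0.4]
width: 0.0344
t 14.95 guide mm [109.6  76.   28. ] yaw-g 89.8 Fguide [-0.24 -2.2  -0.4 ] w 34.44 j6 -2.26
tool F fwd,left [-2.2   0.24] torque [-0.25 -0.27  0.  ]
```

```bash
for i in 1; do python3 -m creep '[{"slide":[1,0,0],"roll":0,"grip":0.635},{"slide":[2,0,0],"roll":0,"grip":0.635},{"slide":[3,0,0],"roll":0,"grip":0.635},{"slide":[4,0,0],"roll":0,"grip":0.635},{"slide":[5,0,0],"roll":0,"grip":0.635}]'; done
python3 -c "
from path import *
tf()"
```

```text
time: 15.37
tool_pos: [0.5406, 0.0842, 0.028]
ee_rot: [-1.571, 0.001, 2.309]
wrist_force: [4.3, -3.6, -0.9]
width: 0.0345
t 15.37 guide mm [109.7  80.4  28. ] yaw-g 89.8 Fguide [ 0.74 -5.5  -0.9 ] w 34.52 j6 -2.26
tool F fwd,left [-5.5  -0.76] torque [-0.61 -0.56 -0.01]
```

```bash
python3 -m creep '[{"slide":[0.5,0,0],"roll":0,"grip":0.635},{"slide":[1,0,0],"roll":0,"grip":0.635}]'
python3 -c "
from path import *
tf()"
```

```text
time: 15.53
tool_pos: [0.5403, 0.0845, 0.0281]
ee_rot: [-1.571, 0.003, 2.309]
wrist_force: [4.1, -5.0, -1.4]
width: 0.0345
t 15.53 guide mm [109.7  80.8  28.1] yaw-g 89.8 Fguide [-0.39 -6.43 -1.38] w 34.5 j6 -2.26
tool F fwd,left [-6.43  0.37] torque [-0.75 -0.69 -0.03]
```

Contact: the force climbs while progress stalls at y ≈ 80.8 mm. I'll press on to about 10 N and hold.

```bash
python3 -m creep '[{"slide":[0.7,0,0],"roll":0,"grip":0.635},{"slide":[1.4,0,0],"roll":0,"grip":0.635},{"slide":[2,0,0],"roll":0,"grip":0.635},{"slide":[2,0,0],"roll":0,"grip":0.635}]'
python3 -c "
from path import *
tf()"
```

```text
time: 15.87
tool_pos: [0.54, 0.085, 0.0285]
ee_rot: [-1.572, 0.005, 2.309]
wrist_force: [5.3, -6.5, -1.6]
width: 0.0343
t 15.87 guide mm [109.8  81.4  28.5] yaw-g 89.8 Fguide [-0.5  -8.37 -1.58] w 34.26 j6 -2.25
tool F fwd,left [-8.37  0.47] torque [-1.16 -0.96 -0.02]
```

```bash
python3 -m creep '[{"slide":[0.6,0,0],"roll":0,"grip":0.635},{"slide":[1.2,0,0],"roll":0,"grip":0.635},{"slide":[1.2,0,0],"roll":0,"grip":0.635},{"slide":[1.2,0,0],"roll":0,"grip":0.635},{"slide":[1.2,0,0],"roll":0,"grip":0.635},{"slide":[1.2,0,0],"roll":0,"grip":0.635}]'
python3 -c "
from path import *
tf()"
```

```text
time: 16.37
tool_pos: [0.5398, 0.0852, 0.0287]
ee_rot: [-1.572, 0.007, 2.308]
wrist_force: [6.6, -8.2, -1.6]
width: 0.0345
t 16.37 guide mm [109.8  81.7  28.7] yaw-g 89.8 Fguide [ -0.66 -10.55  -1.61] w 34.52 j6 -2.25
tool F fwd,left [-10.55   0.62] torque [-1.4  -1.1  -0.04]
```

```bash
python3 -m creep '[{"slide":[0.3,0,0],"roll":0,"grip":0.635},{"slide":[0.3,0,0],"roll":0,"grip":0.635},{"slide":[0.3,0,0],"roll":0,"grip":0.635},{"slide":[0.3,0,0],"roll":0,"grip":0.635},{"slide":[0.3,0,0],"roll":0,"grip":0.635},{"slide":[0.3,0,0],"roll":0,"grip":0.635}]'
python3 -c "
from path import *
tf()"
python3 -m creep '[{"slide":[-1,0,0],"roll":0,"grip":0.635},{"slide":[-2,0,0],"roll":0,"grip":0.635},{"slide":[-3,0,0],"roll":0,"grip":0.635},{"slide":[-4,0,0],"roll":0,"grip":0.635},{"slide":[-4,0,0],"roll":0,"grip":0.635}]'
python3 -c "
from path import *
tf()"
```

```text
time: 16.87
tool_pos: [0.5398, 0.0853, 0.0288]
ee_rot: [-1.572, 0.007, 2.308]
wrist_force: [6.4, -8.2, -2.2]
width: 0.0344
t 16.87 guide mm [109.8  81.7  28.8] yaw-g 89.8 Fguide [ -0.89 -10.37  -2.16] w 34.36 j6 -2.25
tool F fwd,left [-10.38   0.84] torque [-1.47 -1.21 -0.03]
time: 17.28
tool_pos: [0.5405, 0.0843, 0.028]
ee_rot: [-1.571, 0.001, 2.309]
wrist_force: [3.7, -3.8, -2.0]
width: 0.0344
t 17.28 guide mm [109.7  80.5  28. ] yaw-g 89.8 Fguide [ 0.12 -5.3  -1.97] w 34.45 j6 -2.26
tool F fwd,left [-5.29 -0.15] torque [-0.69 -0.62  0.05]
```

Pressed at about 10.4 N for roughly 1 s. Now I'll ease off fully, open and lift.

```bash
python3 -m creep '[{"slide":[-0.8,0,0],"roll":0,"grip":0.635},{"slide":[-1.6,0,0],"roll":0,"grip":0.62},{"slide":[-1.6,0,0],"roll":0,"grip":0.55},{"slide":[-1.6,0,0],"roll":0,"grip":0.45},{"slide":[-1.6,0,0],"roll":0,"grip":0.42},{"slide":[-1.6,0,0],"roll":0,"grip":0.42},{"slide":[-1.6,-10,0],"roll":0,"grip":0.42},{"slide":[-1.6,-30,0],"roll":0,"grip":0.42},{"slide":[-1.6,-55,0],"roll":0,"grip":0.42},{"slide":[-1.6,-80,0],"roll":0,"grip":0.42},{"slide":[-1.6,-100,0],"roll":0,"grip":0.42}]'
python3 - <<'E'
from path import *
tf()
p=np.load("p.npy")
g=-.47;k=np.array([[.05+.085*np.sin(g),.015-.085*np.cos(g),.13]]);w=g2w(p,k)[0];print(w, "image est [.5637,-.0857]",plan([.5637,-.0857,.13],p[2]+g))
cv2.imwrite("pics/scene6.png",cv2.resize(snapshot("scene")[150:270,250:410,::-1],None,fx=5,fy=5,interpolation=cv2.INTER_CUBIC))
E
```

```text
time: 18.2
tool_pos: [0.5414, 0.084, 0.1309]
ee_rot: [-1.573, 0.001, 2.309]
wrist_force: [0.6, -0.9, -0.2]
width: 0.0543
t 18.2 guide mm [110.1  79.7 130.9] yaw-g 89.8 Fguide [-0.18 -1.03 -0.2 ] w 54.31 j6 -2.26
tool F fwd,left [-1.03  0.18] torque [0.07 0.03 0.05]
[ 0.56361155 -0.08622818  0.13      ] image est [.5637,-.0857] (array([-140.5,    0.9,   97.7]), np.float64(116.7))
```

View pics/scene6.png

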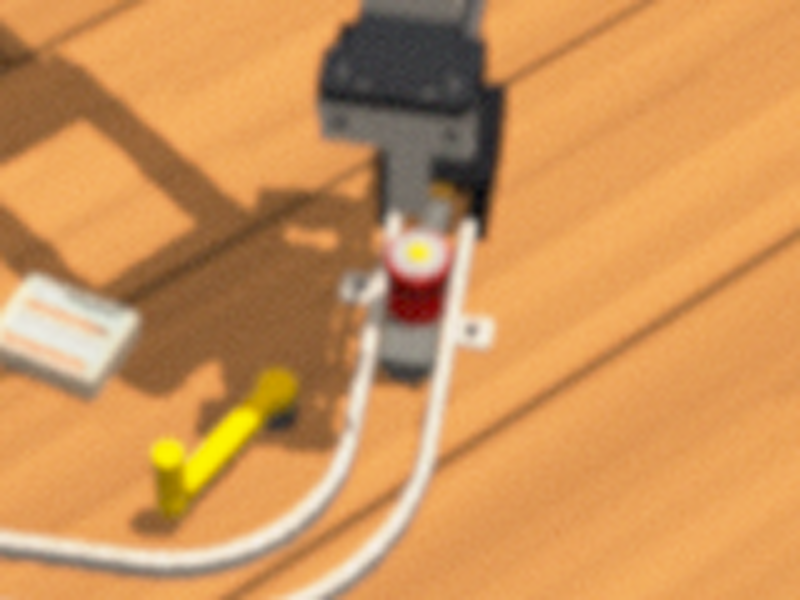

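The carrier stands upright with its plug in the dock, and its lamp is at about (417,255) in the zoom. Next I'll move above the gate knob.

```bash
python3 -m creep '[{"slide":[-10,0,7],"roll":7,"grip":0.42},{"slide":[-20,0,14],"roll":14,"grip":0.42},{"slide":[-30,0,21],"roll":21,"grip":0.42},{"slide":[-40,0,28],"roll":28,"grip":0.42},{"slide":[-50,0,35],"roll":35,"grip":0.42},{"slide":[-60,0,42],"roll":42,"grip":0.42},{"slide":[-70,0,49],"roll":49,"grip":0.42},{"slide":[-80,0,56],"roll":56,"grip":0.42},{"slide":[-90,0,63],"roll":63,"grip":0.42},{"slide":[-100,0,70],"roll":70,"grip":0.42},{"slide":[-110,0,77],"roll":77,"grip":0.42},{"slide":[-120,0,84],"roll":84,"grip":0.42},{"slide":[-130,0,91],"roll":91,"grip":0.42},{"slide":[-140.5,0,97.7],"roll":98,"grip":0.42},{"slide":[-140.5,0,97.7],"roll":105,"grip":0.42},{"slide":[-140.5,0,97.7],"roll":112,"grip":0.42},{"slide":[-140.5,0,97.7],"roll":116.7,"grip":0.42},{"slide":[-140.5,0,97.7],"roll":116.7,"grip":0.42},{"slide":[-140.5,30,97.7],"roll":116.7,"grip":0.42},{"slide":[-140.5,46,97.7],"roll":116.7,"grip":0.42}]'
python3 - <<'E'
from path import *
tf();p=np.load("p.npy")
cv2.imwrite("pics/scene7.png",cv2.resize(snapshot("scene")[170:290,230:390,::-1],None,fx=5,fy=5,interpolation=cv2.INTER_CUBIC))
cv2.imwrite("pics/top7.png",cv2.resize(snapshot("top")[200:320,240:400,::-1],None,fx=5,fy=5,interpolation=cv2.INTER_CUBIC))
print(plan([.5637,-.0857,.034],p[2]-.47))
E
```

```text
time: 19.92
tool_pos: [0.563, -0.0857, 0.0809]
ee_rot: [-1.571, -0.0, 0.275]
wrist_force: [-0.6, -0.3, -0.6]
width: 0.0543
t 19.92 guide mm [ 11.4 -60.   80.9] yaw-g -26.8 Fguide [-0.63  0.14 -0.65] w 54.31 j6 -0.53
tool F fwd,left [-0.63 -0.16] torque [-0.02  0.08  0.02]
(array([ 3.2, 44.1, -1.6]), np.float64(0.1))
```

View pics/scene7.png

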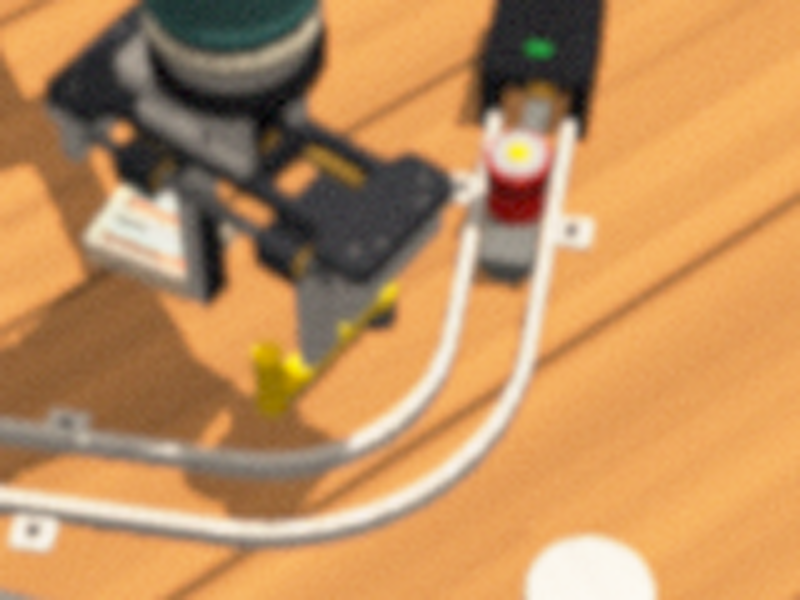

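View pics/top7.png

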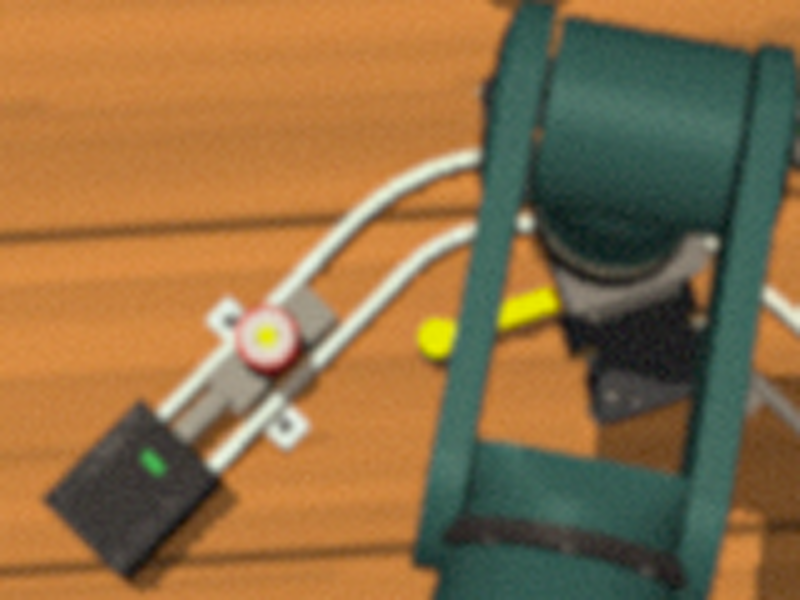

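```bash
python3 -m creep '[{"slide":[1,12,0],"roll":0,"grip":0.42},{"slide":[1,24,0],"roll":0,"grip":0.42},{"slide":[1,36,0],"roll":0,"grip":0.42},{"slide":[1,46,0],"roll":0,"grip":0.42},{"slide":[1,48,0],"roll":0,"grip":0.42},{"slide":[1,48,0],"roll":0,"grip":0.42}]'
python3 - <<'E'
from path import *
tf();p=np.load("p.npy")
print(plan([.5637,-.0857,.034],p[2]-.47))
print("lamp",w2g(p,back("top",np.array([[240+(267+.5)/5-.5,200+337.5/5-.5]]),.064))*1e3)
E
```

```text
time: 20.52
tool_pos: [0.5633, -0.0854, 0.0326]
ee_rot: [-1.569, 0.002, 0.272]
wrist_force: [-0.4, -0.7, -0.7]
width: 0.0547
t 20.52 guide mm [ 11.8 -60.   32.6] yaw-g -26.9 Fguide [-0.78 -0.19 -0.74] w 54.73 j6 -0.52
tool F fwd,left [-0.61 -0.53] torque [-0.08  0.01 -0.02]
(array([ 0.3, -1.4, -0.4]), np.float64(0.0))
lamp [[110.97293896  80.88531147  64.        ]]
```

```bash
python3 -m creep '[{"slide":[0,0,0],"roll":0,"grip":0.6},{"slide":[0,0,0],"roll":0,"grip":0.7},{"slide":[0,0,0],"roll":0,"grip":0.78},{"slide":[0,0,0],"roll":0,"grip":0.785},{"slide":[0,0,0],"roll":0,"grip":0.785},{"slide":[0,0,0],"roll":0,"grip":0.785}]'
python3 - <<'E'
from path import *
tf()
cv2.imwrite("pics/scene8.png",cv2.resize(snapshot("scene")[170:290,230:390,::-1],None,fx=5,fy=5,interpolation=cv2.INTER_CUBIC))
for k in range(1,16):
    d=np.radians(4*k);print(k,round(85*np.sin(d),1),round(85*(1-np.cos(d)),1),-4*k)
E
```

```text
time: 21.02
tool_pos: [0.5644, -0.0857, 0.0343]
ee_rot: [-1.571, -0.001, 0.272]
wrist_force: [0.3, 0.4, 1.0]
width: 0.021
t 21.02 guide mm [ 12.4 -60.9  34.3] yaw-g -26.9 Fguide [0.45 0.11 1.04] w 20.96 j6 -0.52
tool F fwd,left [0.35 0.3 ] torque [-0.09  0.05 -0.  ]
1 5.9 0.2 -4
2 11.8 0.8 -8
3 17.7 1.9 -12
4 23.4 3.3 -16
5 29.1 5.1 -20
6 34.6 7.3 -24
7 39.9 9.9 -28
8 45.0 12.9 -32
9 50.0 16.2 -36
10 54.6 19.9 -40
11 59.0 23.9 -44
12 63.2 28.1 -48
13 67.0 32.7 -52
14 70.5 37.5 -56
15 73.6 42.5 -60
```

View pics/scene8.png

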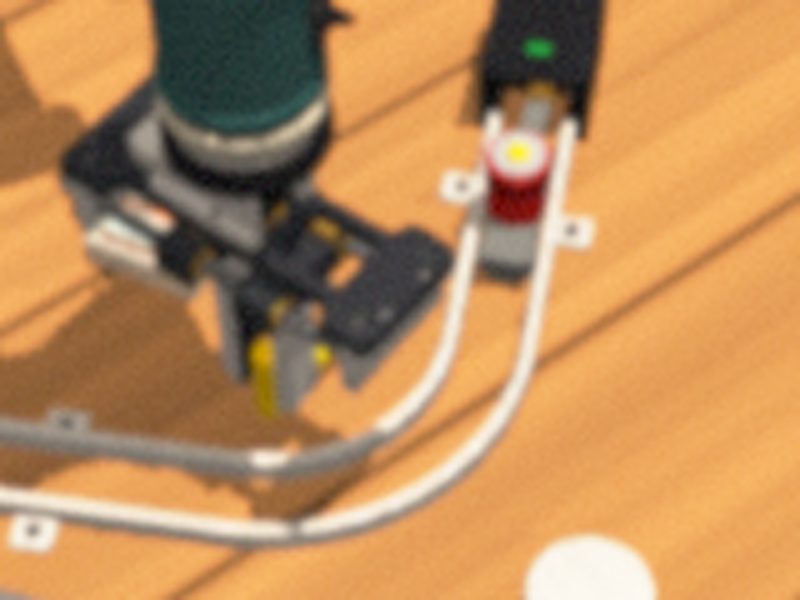

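The knob, at about (265,372) in the zoom, sits between the two fingers. I'll swing the gate.

```bash
python3 -m creep '[{"slide":[3,0,0],"roll":-2,"grip":0.785},{"slide":[5.9,0,0.2],"roll":-4,"grip":0.785},{"slide":[11.8,0,0.8],"roll":-8,"grip":0.785},{"slide":[17.7,0,1.9],"roll":-12,"grip":0.785},{"slide":[23.4,0,3.3],"roll":-16,"grip":0.785},{"slide":[29.1,0,5.1],"roll":-20,"grip":0.785},{"slide":[34.6,0,7.3],"roll":-24,"grip":0.785},{"slide":[39.9,0,9.9],"roll":-28,"grip":0.785},{"slide":[45,0,12.9],"roll":-32,"grip":0.785}]'
python3 - <<'E'
from path import *
tf()
o=robot.get_obs();p=np.load("p.npy");g=w2g(p,o["tool_pos"])[0]*1e3-[50,15,0];print("r",np.hypot(g[0],g[1]),"ang",np.degrees(np.arctan2(g[0],-g[1])))
cv2.imwrite("pics/scene9.png",cv2.resize(snapshot("scene")[170:290,230:390,::-1],None,fx=5,fy=5,interpolation=cv2.INTER_CUBIC))
E
```

```text
time: 21.82
tool_pos: [0.6041, -0.0613, 0.034]
ee_rot: [-1.571, 0.001, 0.834]
wrist_force: [-1.1, -0.3, 0.1]
width: 0.0202
t 21.82 guide mm [ 58.2 -69.7  34. ] yaw-g 5.3 Fguide [-0.99  0.53  0.08] w 20.16 j6 -1.03
tool F fwd,left [-0.94  0.62] torque [-0.18  0.19  0.03]
r 85.13683884108032 ang 5.519815223170612
```

View pics/scene9.png

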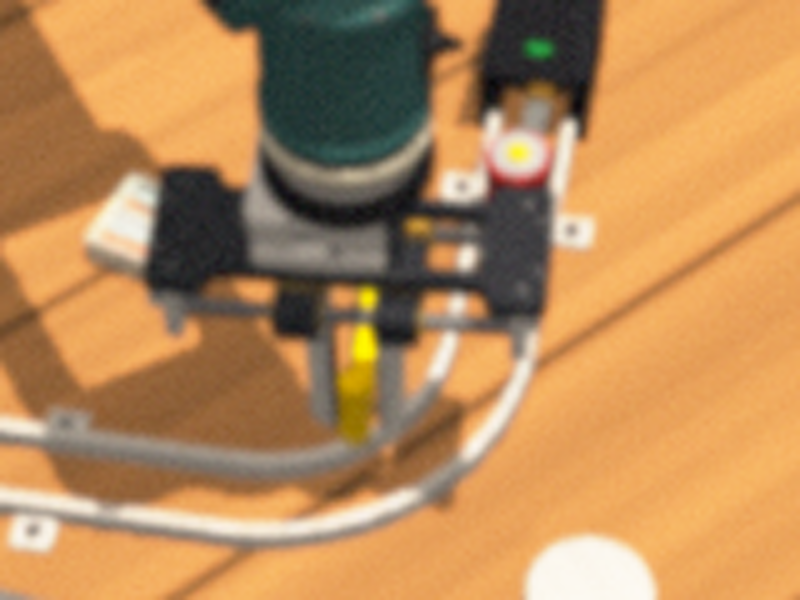

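```bash
python3 -m creep '[{"slide":[5.9,0,0.2],"roll":-4,"grip":0.785},{"slide":[11.8,0,0.8],"roll":-8,"grip":0.785},{"slide":[17.7,0,1.9],"roll":-12,"grip":0.785},{"slide":[23.4,0,3.3],"roll":-16,"grip":0.785},{"slide":[29.1,0,5.1],"roll":-20,"grip":0.785},{"slide":[34.6,0,7.3],"roll":-24,"grip":0.785},{"slide":[39.9,0,9.9],"roll":-28,"grip":0.785},{"slide":[45,0,12.9],"roll":-32,"grip":0.785},{"slide":[50,0,16.2],"roll":-36,"grip":0.785},{"slide":[54.6,0,19.9],"roll":-40,"grip":0.785},{"slide":[59,0,23.9],"roll":-44,"grip":0.785},{"slide":[63.2,0,28.1],"roll":-48,"grip":0.785},{"slide":[67,0,32.7],"roll":-52,"grip":0.785},{"slide":[70.5,0,37.5],"roll":-56,"grip":0.785},{"slide":[73.6,0,42.5],"roll":-60,"grip":0.785}]'
python3 - <<'E'
from path import *
tf()
o=robot.get_obs();p=np.load("p.npy");g=w2g(p,o["tool_pos"])[0]*1e3-[50,15,0];print("r",np.hypot(g[0],g[1]),"ang",np.degrees(np.arctan2(g[0],-g[1])))
E
```

```text
time: 23.12
tool_pos: [0.622, 0.0216, 0.0339]
ee_rot: [-1.57, 0.001, 1.88]
wrist_force: [0.2, -1.4, 0.1]
width: 0.0203
t 23.12 guide mm [127.4 -20.8  33.9] yaw-g 65.2 Fguide [-0.74 -1.16  0.1 ] w 20.31 j6 -1.94
tool F fwd,left [-1.36  0.19] torque [-0.15  0.16  0.02]
r 85.27041191093534 ang 65.20214153447546
```

```bash
python3 -m creep '[{"slide":[5.9,0,0.2],"roll":-4,"grip":0.785},{"slide":[11.8,0,0.8],"roll":-8,"grip":0.785},{"slide":[17.7,0,1.9],"roll":-12,"grip":0.785},{"slide":[23.4,0,3.3],"roll":-16,"grip":0.785},{"slide":[29.1,0,5.1],"roll":-20,"grip":0.785},{"slide":[33.2,0,6.7],"roll":-23,"grip":0.785},{"slide":[36,0,8],"roll":-25,"grip":0.785},{"slide":[37.5,0,8.7],"roll":-26,"grip":0.785},{"slide":[38.6,0,9.3],"roll":-27,"grip":0.785},{"slide":[38.6,0,9.3],"roll":-27,"grip":0.785},{"slide":[38.6,0,9.3],"roll":-27,"grip":0.785}]'
python3 - <<'E'
from path import *
tf()
o=robot.get_obs();p=np.load("p.npy");g=w2g(p,o["tool_pos"])[0]*1e3-[50,15,0];print("r",np.hypot(g[0],g[1]),"ang",np.degrees(np.arctan2(g[0],-g[1])))
cv2.imwrite("pics/scene10.png",cv2.resize(snapshot("scene")[150:270,250:410,::-1],None,fx=5,fy=5,interpolation=cv2.INTER_CUBIC))
E
```

```text
time: 24.03
tool_pos: [0.6018, 0.0559, 0.034]
ee_rot: [-1.571, -0.0, 2.348]
wrist_force: [0.2, 1.1, -0.1]
width: 0.0202
t 24.03 guide mm [135.7  18.2  34. ] yaw-g 92.0 Fguide [ 0.89  0.68 -0.09] w 20.18 j6 -2.35
tool F fwd,left [ 0.65 -0.92] torque [0.09 0.02 0.03]
r 85.79053245293126 ang 92.12785208888239
```

View pics/scene10.png

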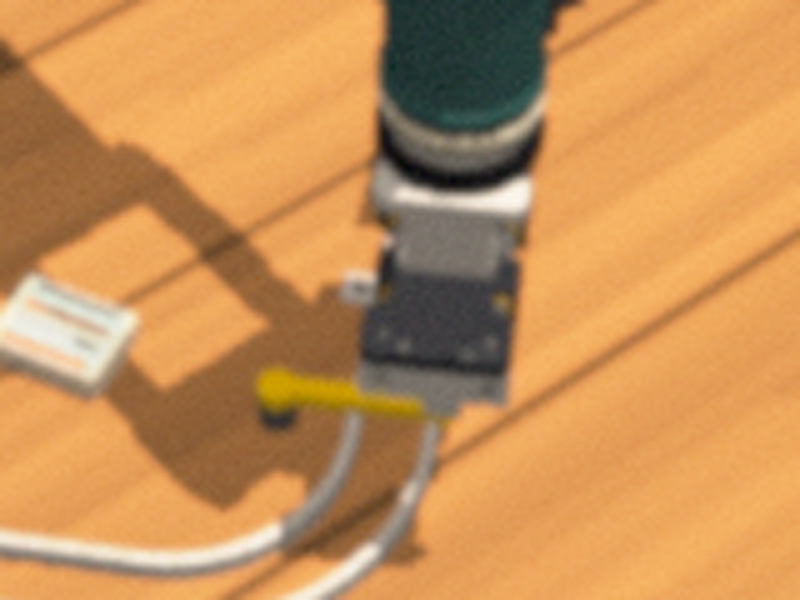

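The gate bar lies across the rail, from its pin at about (275,390) to (435,410) in the zoom. I'll open, lift clear and check.

```bash
python3 -m creep '[{"slide":[0,0,0],"roll":0,"grip":0.7},{"slide":[0,0,0],"roll":0,"grip":0.64},{"slide":[0,0,0],"roll":0,"grip":0.64},{"slide":[0,0,0],"roll":0,"grip":0.64},{"slide":[0,-10,0],"roll":0,"grip":0.64},{"slide":[0,-30,0],"roll":0,"grip":0.64},{"slide":[0,-60,0],"roll":0,"grip":0.64},{"slide":[0,-90,0],"roll":0,"grip":0.64},{"slide":[0,-120,0],"roll":0,"grip":0.64},{"slide":[0,-150,20],"roll":0,"grip":0.64},{"slide":[0,-150,60],"roll":0,"grip":0.64},{"slide":[0,-150,100],"roll":0,"grip":0.64},{"slide":[0,-150,140],"roll":0,"grip":0.64},{"slide":[0,-150,180],"roll":0,"grip":0.64},{"slide":[0,-150,200],"roll":0,"grip":0.64},{"slide":[0,-150,200],"roll":0,"grip":0.64},{"slide":[0,-150,200],"roll":0,"grip":0.64},{"slide":[0,-150,200],"roll":0,"grip":0.64}]'
python3 - <<'E'
from path import *
tf()
a=snapshot("scene")[:,:,::-1];cv2.imwrite("pics/scene11f.png",a)
cv2.imwrite("pics/scene11.png",cv2.resize(a[150:270,250:410],None,fx=5,fy=5,interpolation=cv2.INTER_CUBIC))
cv2.imwrite("pics/top11.png",snapshot("top")[:,:,::-1])
E
```

```text
time: 25.58
tool_pos: [0.4656, -0.063, 0.184]
ee_rot: [-1.557, 0.011, 2.322]
wrist_force: [-0.2, 0.4, 0.4]
width: 0.0337
t 25.58 guide mm [-45.   22.6 184. ] yaw-g 90.5 Fguide [0.07 0.43 0.41] w 33.65 j6 -2.57
tool F fwd,left [ 0.43 -0.08] torque [ 0.07  0.01 -0.05]
```

View pics/scene11.png

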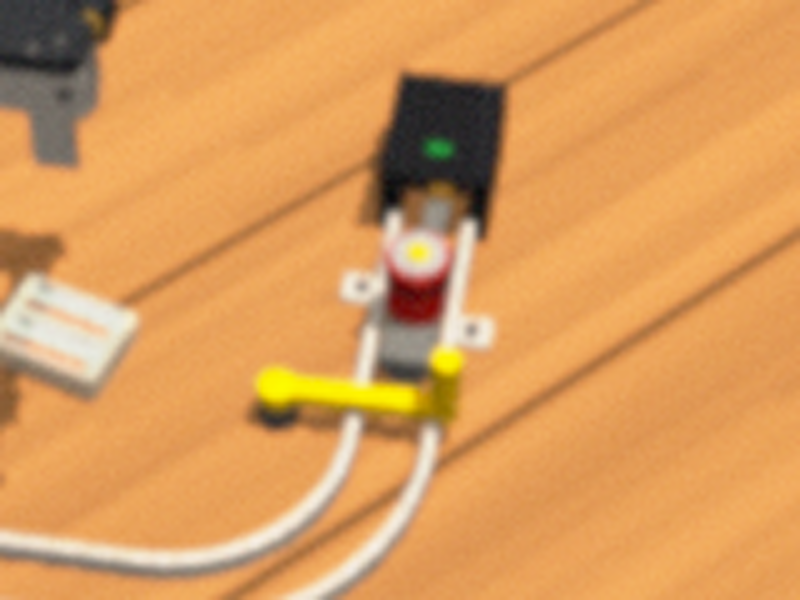

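View pics/top11.png

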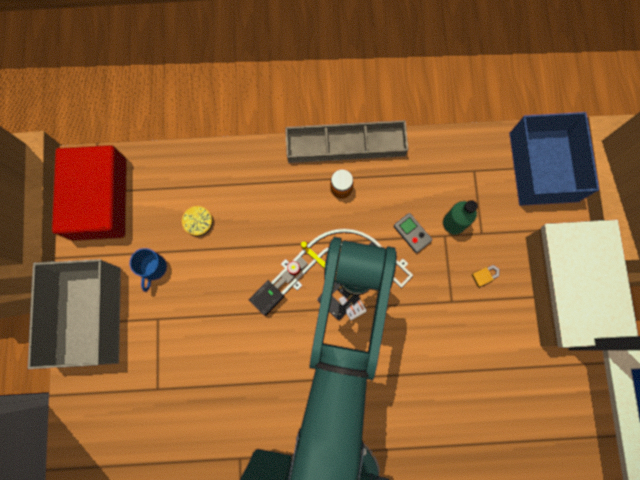

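Joint 6 is close to its limit of -2.57, so I'll check it and turn it back. I'll also measure the gate.

```bash
python3 -m creep '[{"slide":[0,0,0],"roll":6,"grip":0.64},{"slide":[0,0,0],"roll":12,"grip":0.64},{"slide":[0,0,0],"roll":18,"grip":0.64},{"slide":[0,0,0],"roll":24,"grip":0.64},{"slide":[0,0,0],"roll":30,"grip":0.64},{"slide":[0,0,0],"roll":30,"grip":0.64},{"slide":[0,0,0],"roll":30,"grip":0.64},{"slide":[0,0,0],"roll":30,"grip":0.64}]'
python3 - <<'E'
from path import *
o=robot.get_obs();print(o["joint_positions"],o["qvel"],o["tool_pos"]);p=np.load("p.npy")
k=back("scene",np.array([[250+447.5/5-.5,150+358/5-.5]]),.064);g=w2g(p,k)[0]*1e3-[50,15,0];print("knob r",np.hypot(g[0],g[1]),"rad",np.arctan2(g[0],-g[1]))
l=back("scene",np.array([[250+418.5/5-.5,150+254/5-.5]]),.064);print("lamp",w2g(p,l)*1e3)
a=cv2.imread("pics/scene0.png").astype(int);b=cv2.imread("pics/scene11f.png").astype(int)
d=np.abs(a-b).sum(2)>90;n,_,s,c=cv2.connectedComponentsWithStats(d.astype(np.uint8))
print([(s[i].tolist()) for i in range(1,n) if s[i,4]>15])
E
```

```text
time: 26.35
tool_pos: [0.465, -0.0633, 0.1834]
ee_rot: [-1.562, 0.016, 1.8]
wrist_force: [-0.2, 0.0, -0.1]
width: 0.0341
[-0.24267667 -0.08674342  1.58848864 -0.01809765  1.64008456 -2.04427613] [-0.00416208 -0.00594856  0.00145452  0.00035273  0.00172414  0.00848663] [ 0.46497939 -0.06332086  0.18335828]
knob r 85.1713011733434 rad 1.6280683656766513
lamp [[110.8694023   83.75706566  64.        ]]
[[155, 0, 134, 184, 11870], [358, 0, 7, 5, 33], [387, 4, 5, 22, 48], [147, 63, 25, 44, 593], [273, 70, 98, 30, 1437], [176, 74, 33, 18, 374], [146, 98, 6, 16, 67], [174, 103, 40, 13, 231], [150, 116, 113, 133, 4356], [309, 186, 33, 53, 759], [276, 228, 29, 30, 315], [238, 249, 52, 25, 592]]
```

```bash
python3 -c "
from bench import ticket
print(ticket.close_job())"
```

```text
the job is handed in; nothing more can be done
None
```

I pushed the carrier round the bend and into the dock, swung the gate closed behind it, and handed the job in at about 26 s. No verdict is reported.

- **Push:** I caged the lamp loosely between the fingers. On the way through the bend the wrist force rose to about 8.9 N because the carrier was pitching forward. I narrowed the cage to about 35 mm and the force then stayed at 4–6.5 N.
- **Load on the rail:** the 16 N limit is on the carrier's contact force, which I could not measure directly. The highest wrist force I read was about 10.6 N, but I only had readings at the ends of moves.
- **Bumper:** I felt it with the carrier at about guide y = 80 mm. I then held a push of about 10.4 N for roughly 1 s, which is about 8 N on the bumper once drag is taken off.
- **Final checks:**
  - In the pictures the carrier is upright, at guide x about 111 mm. The lamp measures y = 81 mm in the top view and 84 mm in the scene view, a calibration-level disagreement, and both are within limits.
  - The gate measures about 1.63 rad, which is fully closed against its 1.60 rad stop within measuring error.
  - The bystanders look unmoved and the arm is clear of everything.
- **Joint 6:** it came to -2.57 rad, right at its range limit, during the last retreat. I turned it back to -2.04 rad before handing in, and I did not see a fault reported.

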